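# Turn the drained trivet over and add it to the pile

## Robot

A 6-joint arm with a two-finger parallel gripper is mounted at the origin on the work surface. World frame = base frame: x ahead of the robot, y to its left, z up, the work surface at z = 0. Lengths are in m, angles in rad, forces in N, time in s.
With the tool pointing down it reaches from about 0.375 to 0.9 m from the base axis. Payload 3.1 kg.
Tool frame: the origin (TCP) lies between the finger pads; the fingertips stand 14 mm ahead of it and the grasp point (between the pads) lies 5 mm behind it; z points along the fingers, y is the line along which they close (so a half turn about z gives the same grasp; the last joint's range is limited). The gripper opens to 87 mm and grips with 3 to 60 N. Pads are 19 mm wide; open, the fingers measure 117 mm over their backs; the gripper's body (75 mm by 190 mm) begins 51 mm behind the grasp point.
Start: joints at [-1.464, 0.527, 1.433, -0, 1.181, -0.178], TCP at [0.176, -0.6, 0.237] pointing down, gripper open.
Joint ranges: [-3.08, 3.08], [-0.75, 2.2], [0.22, 2.44], [-1.43, 4.57], [0, 2.65], [-2.85, 2.85]. Speed limits (rad/s): [2.79, 2.79, 3.14, 3.14, 3.14, 3.14].

## Interface

Orientations are given as a rotation vector (axis times angle).
In Python, from plant import monitor, viewer, arm gives the robot as it stands.
- The arm moves only by the tool arm_command, never from a script. Its arguments are lists of equal length, an entry for each row: "twist": the turn, a rotation vector about the tool's x, y, z in rad, a list of three; "delta_pos": the shift along the tool's x, y, z in m, a list of three; "claw": the closure, from -1 (fully open) to 1 (shut). A call has 1 to 5 rows; each row shifts and turns the commanded pose from where the row before left it, along the tool's axes as they then stand; what a row does not reach is not made up. A row lasts 1/10 s, in which the tool goes at most 50 mm and 8.59 degrees, less where a joint would pass 70% of its speed; a pose out of reach is approached as far as the arm can. A call with a gripper value outside its range is refused whole. The fingers move at their own pace and stop on an object; "squeeze" is the grip in N (left out, the last holds). Time passes only in rows, so rows that do not move let the fingers close. It gives the time, the measured TCP pose, the force, the opening and the grip force at its end, in the units of the state.
- monitor.sense(): the state, without advancing time (a new reading comes with each control period).
- viewer.get_image(name): name is "scene" or "side" or "wrist"; returns the picture (420x560x3 uint8, blue, green, red); there is no depth.
- viewer.get_calibration(name): a dict with "intrinsics" (3x3 intrinsics, pixels), "R" (3x3) and "t" (3): a world point X has camera coordinates R X + t. Camera axes: x right, y down, z forward; pixel columns grow to the right and rows downward; lengths in m; the calibration is good to about 2 mm. A picture is of the moment at which its call begins: read the wrist's pose just before it. get_calibration takes no time and is no camera call; for the wrist camera it gives the pose at the moment of the call.
- arm.hand_in(): hands the job in; it is judged then, once.
The state is a dict: "time": time; "q": joint angles; "joint_vel": joint speeds; "joint_efforts": joint torques, N m; "tcp_pos": TCP position; "tool_rot": TCP orientation; "ft_force": force on the tool from outside, world axes, zero at the start; "moment": the same for the moment, N m; "gripper_width": finger opening in m; "finger_force": force on a finger pad.
Only numpy, scipy, OpenCV 4.12 (cv2) and the standard library are available. Lean on these libraries where they do the work, as an engineer would, in place of code of your own. Each camera call takes 0.05 s, during which the arm holds its last target. There are 200 camera calls.

## Task

The long trivet left to drain on the sloping white rest lies cork side up: turn it over, standing it on end in the plate rack to change your grip if that helps. Lay it blue glazed side up on top of the two like it on the grey mat, so that all three make a square pile with their edges flush, and let go. It is ceramic, so never drop it or let it slap down, and leave the pile where it is and the other things on the counter undisturbed.

Things in the scene. Friction and masses are not known exactly. Their poses are not given: they have to be found in the camera images.
- trivet: the one to turn over, a trivet 150 x 60 x 12 mm, 0.2 kg: glossy blue ceramic with two white lines on its good face, brown cork on its back. Origin in mid-solid; x along the 150 mm, y along the 60, z out of the blue face. It starts cork up on the draining rest, sloping 18 degrees, x pointing up the slope; its raised end juts 41 mm past the rest's panel, free space below.
- drainer: fixed draining rest: white panel 112 x 40 mm (narrower than the trivet), rising at 18 degrees from 16 mm above the counter, behind a low toe ledge, to 51 mm, over a grey foot 130 x 70 x 8 mm. Origin on the counter below the trivet's middle, which lies 46 mm up; x level, towards the high end.
- rack: fixed wooden plate rack: base 150 x 100 x 12 mm; rows of two dowels (10 mm thick, tops 67 mm above the counter, 44 mm apart along y) at x = -51, -17, 17, 51 mm leave three slots 24 mm wide, in which a trivet can stand on its short end, leaning up to 12 degrees either way. Origin on the counter under the middle slot; x across the slots, y along.
- rack_slot (a point): middle slot of the rack, at the top of the base (12 mm above the counter), axes as the rack
- mat: fixed thin grey mat, 200 x 110 x 4 mm, under the pile; origin at the centre of its underside, x along its length and that of the pile
- pile_high: upper of the two piled trivets, loose, glazed face up, its top 28 mm above the counter; a trivet 150 x 60 x 12 mm, 0.2 kg: glossy blue ceramic with two white lines on its good face, brown cork on its back. Origin in mid-solid; x along the 150 mm, y along the 60, z out of the blue face
- pile_low: lower of the two piled trivets, loose, glazed face up on the mat; size and axes as the upper one
- mug: bystander to leave alone: white mug, 80 mm wide, 85 mm tall; origin on its underside
- saucer: bystander to leave alone: white saucer, 104 mm wide, 18 mm tall; origin on its underside
- tin: bystander to leave alone: short tin with a red label, 60 mm wide, 42 mm tall; origin on its underside
- spoon: bystander to leave alone: wooden spoon lying down, 160 mm long; origin on its underside
- jar: bystander to leave alone: glass jar with a brass cap, 68 mm wide, 105 mm tall; origin on its underside
- brush: bystander to leave alone: wooden brush lying down, 170 mm long; origin on its underside
Mind the look-alikes: they are no part of the job. What is shaped like the pile_low but purple or yellow is not meant.

How it is judged:
At the end, for the whole second after the job is handed in: The trivet lies flat, glazed side up, on the upper piled trivet, which lies on the lower one; each is over the one below to within 7 mm along both edges and 5 degrees in turn; the lower one is within 20 mm of where it began; all is still (angle between trivet's own z axis and vertical below 0.08 rad and x of trivet in the frame of pile_high between -0.007 and 0.007 m and y of trivet in the frame of pile_high between -0.007 and 0.007 m and z of trivet in the frame of pile_high between 0.009 and 0.0145 m and angle between the x axis of trivet and the x axis of pile_high, either way round below 0.09 rad and x of pile_high in the frame of pile_low between -0.007 and 0.007 m and y of pile_high in the frame of pile_low between -0.007 and 0.007 m and z of pile_high in the frame of pile_low between 0.009 and 0.0145 m and angle between the x axis of pile_high and the x axis of pile_low, either way round below 0.09 rad and distance of pile_low from where it was at the start of the episode below 0.02 m and linear speed of trivet below 0.02 m/s); the robot touches nothing.
It fails at once if the trivet is dropped or slaps down (faster than 0.5 m/s while not held by the fingers) (linear speed of trivet above 0.5 m/s and contact force between the fingers and trivet below 0.3 N).
It fails at once if a bystander on the counter is moved more than 30 mm (distance of any of mug, saucer, tin, spoon, jar, brush from where it was at the start of the episode above 0.03 m).
It also fails if it takes over 54 s, if anything falls off the work surface, if the arm or the gripper's body presses on something with over 40 N, if the wrist force passes 120 N, or if a joint passes its speed limit or range.

## Working session

There is one attempt and no reset: what is moved stays moved. The work goes in short steps, Python scripts to look and compute and a tool call to move; the robot and the scene stay as the last step left them, time stands still between calls to the robot, and variables do not carry over. Pictures are saved under pics/ and viewed, at most 10 in all, crops included, and the job is handed in when it is done.

Besides the shell and the picture viewer there is one more tool, called after "Call:" as name(argument=value, ...) on one line, values as JSON. arm_command: Moves the arm, as the interface text tells. Its arguments: {"type":"object","properties":{"twist":{"type":"array"},"delta_pos":{"type":"array"},"claw":{"type":"array"},"squeeze":{"type":"number"}},"required":["twist","delta_pos","claw"]}

```bash
mkdir -p pics; ls; python3 - <<'E'
from plant import monitor, viewer, arm
import cv2,numpy as np
print(monitor.sense())
a=viewer.get_image("scene");b=viewer.get_image("side")
cv2.imwrite("pics/scene.png",a);cv2.imwrite("pics/side.png",b)
for n in("scene","side"):
    c=viewer.get_calibration(n);print(n,c["intrinsics"],-c["R"].T@c["t"])
E
```

```text
pics
{'time': 0.0, 'q': array([-1.46451734e+00,  5.28461533e-01,  1.43387969e+00,  2.05318791e-05,
        1.18139751e+00, -1.78513861e-01]), 'joint_vel': array([ 4.75831566e-04, -1.85436223e-03, -1.74453861e-03,  9.96637213e-05,
        3.41412562e-03, -1.98717865e-03]), 'joint_efforts': array([-1.31337394e-03, -4.40044248e+01, -1.76594388e+01,  6.30971580e-02,
        5.84039243e-02, -1.62242432e-04]), 'tcp_pos': array([ 0.17555004, -0.59911937,  0.23558164]), 'tool_rot': array([-3.10767524e+00, -4.45524875e-01, -1.51428682e-04]), 'ft_force': array([0.73681186, 0.60430172, 0.54582465]), 'moment': array([-0.02103384,  0.01306731, -0.02220651]), 'finger_force': 0.0, 'gripper_width': 0.08708982190822107}
scene [[423.21251738   0.         279.66080734]
 [  0.         423.21251738 205.36186411]
 [  0.           0.           1.        ]] [ 1.60920103 -0.20935943  0.90571431]
side [[524.77051494   0.         285.41022833]
 [  0.         524.77051494 209.75576573]
 [  0.           0.           1.        ]] [-0.24989167  0.86935848  0.73581955]
```

View pics/scene.png

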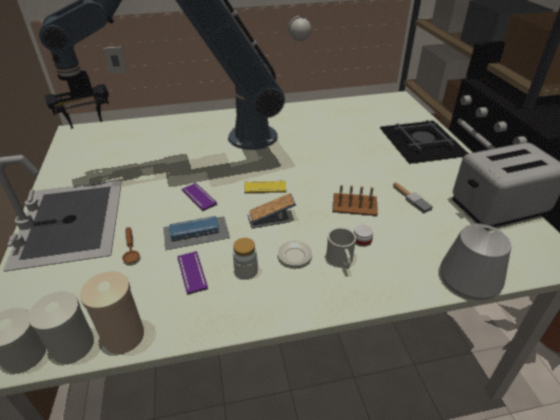

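View pics/side.png

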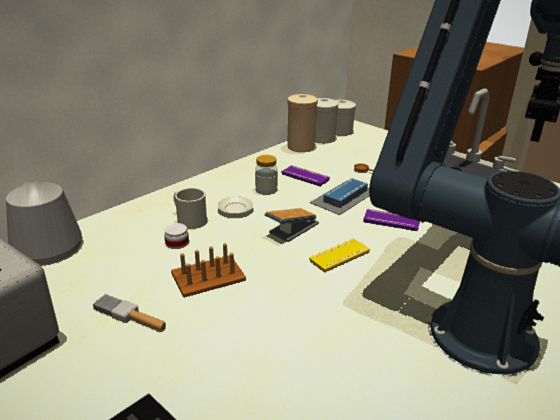

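The target is the cork-topped piece on the white rest: scene (271,209), side (291,216). The pile on the grey mat is at scene (195,229), side (346,190), and the rack at scene (355,203), side (208,275). Three look-alikes can be ruled out. Two are purple, at scene (199,195) and (192,271), and one is yellow, at scene (265,187). Next I'll triangulate and make one enlarged crop.

```bash
cat > h.py <<'E'
import numpy as np, cv2
from scipy.spatial.transform import Rotation as Rn
def ray(c,p):
    d=c["R"].T@np.linalg.inv(c["intrinsics"])@np.array([p[0],p[1],1.]); return -c["R"].T@c["t"], d/np.linalg.norm(d)
def onplane(c,p,z):
    o,d=ray(c,p); return o+d*(z-o[2])/d[2]
def tri(obs):
    A=np.zeros((3,3));b=np.zeros(3);rs=[ray(c,p) for c,p in obs]
    for o,d in rs:
        P=np.eye(3)-np.outer(d,d);A+=P;b+=P@o
    X=np.linalg.solve(A,b); return X,max(np.linalg.norm((np.eye(3)-np.outer(d,d))@(X-o)) for o,d in rs)
def proj(c,X):
    v=c["intrinsics"]@(c["R"]@np.asarray(X)+c["t"]); return v[:2]/v[2]
E
python3 - <<'E'
from h import *; from plant import viewer
S=viewer.get_calibration("scene");D=viewer.get_calibration("side")
for n,a,b in [("drain",(271,209),(291,216)),("rack",(355,203),(208,275)),("pile",(195,229),(346,190)),("jar",(245,257),(266,175)),("mug",(341,247),(190,208)),("saucer",(294,254),(236,207)),("tin",(363,234),(176,236))]:
    print(n,*[np.round(v,3) for v in tri([(S,a),(D,b)])])
a=cv2.imread("pics/scene.png")[180:300,150:410];b=cv2.imread("pics/side.png")[145:300,150:410]
f=lambda i:cv2.resize(i,None,fx=2.1,fy=2.1,interpolation=cv2.INTER_CUBIC)
cv2.imwrite("pics/crop.png",np.vstack([f(a),f(b)]))
print(viewer.get_calibration("wrist"))
E
```

```text
drain [ 0.554 -0.026  0.038] 0.0
rack [0.543 0.268 0.005] 0.001
pile [ 0.568 -0.279  0.016] 0.005
jar [ 0.762 -0.14   0.049] 0.001
mug [0.773 0.139 0.04 ] 0.0
saucer [0.737 0.007 0.005] 0.001
tin [0.713 0.232 0.019] 0.001
{'intrinsics': array([[336.88990702,   0.        , 279.78159917],
       [  0.        , 336.88990702, 205.86589452],
       [  0.        ,   0.        ,   1.        ]]), 'R': array([[ 0.28075805, -0.95977512, -0.00257629],
       [-0.92254771, -0.27060654,  0.27509602],
       [-0.26472748, -0.07485867, -0.9614133 ]]), 't': array([-0.62383199, -0.033294  ,  0.39196688])}
```

View pics/crop.png

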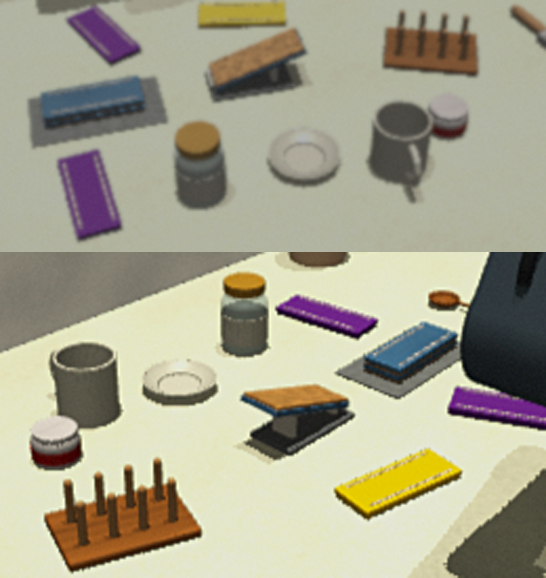

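The crop confirms it. The cork-up trivet is on the white rest with its raised end to the right (+y). The blue pair is on the grey mat, and the rack slots run across y. Next I'll plan wrist-camera views.

```bash
cat >> h.py <<'E'
def plan(P,R,n,st=None,claw=None):
    """rows from measured pose to target P,R (matrix) in n rows"""
    from plant import monitor
    s=st or monitor.sense(); p=np.array(s["tcp_pos"]);r=Rn.from_rotvec(s["tool_rot"])
    w=(r.inv()*Rn.from_matrix(R)).as_rotvec()/n; dp=(np.array(P)-p)/n
    print("n",n,"deg/row",np.degrees(np.linalg.norm(w)).round(2),"mm/row",(np.linalg.norm(dp)*1000).round(1))
    print("twist",w.round(4).tolist())
    for k in range(0,n,5):
        print([(r*Rn.from_rotvec(w*i)).inv().apply(dp).round(4).tolist() for i in range(k,min(n,k+5))])
def tool(yaw,tilt):
    """closing axis at yaw from world x, fingers tilted: tilt>0 points toward +y"""
    b=Rn.from_matrix(np.array([[0,1,0],[1,0,0],[0,0,-1.]]).T if 0 else np.column_stack([(0,1,0),(1,0,0),(0,0,-1)]))
    return (Rn.from_euler('z',yaw)*Rn.from_euler('x',tilt)*b).as_matrix()
E
python3 - <<'E'
from h import *; from plant import viewer,monitor
c=viewer.get_calibration("wrist");s=monitor.sense();R=Rn.from_rotvec(s["tool_rot"]).as_matrix()
print("cam in tool",R.T@(-c["R"].T@c["t"]-s["tcp_pos"]), (c["R"]@R).T.round(3)); print(R.round(3))
plan([0.48,-0.27,0.30],tool(0,0),10)
E
```

```text
cam in tool [ 0.07560609  0.00019686 -0.148731  ] [[-0.    -0.961 -0.275]
 [ 1.    -0.    -0.001]
 [ 0.001 -0.275  0.961]]
[[ 0.96   0.281 -0.   ]
 [ 0.281 -0.96   0.002]
 [ 0.    -0.002 -1.   ]]
n 10 deg/row 7.37 mm/row 45.3
twist [-0.0001, -0.0002, -0.1286]
[[0.0385, -0.023, -0.0064], [0.0411, -0.0179, -0.0064], [0.0431, -0.0125, -0.0064], [0.0443, -0.0069, -0.0064], [0.0448, -0.0011, -0.0064]]
[[0.0446, 0.0046, -0.0064], [0.0436, 0.0103, -0.0064], [0.042, 0.0158, -0.0064], [0.0396, 0.0211, -0.0064], [0.0365, 0.026, -0.0064]]
```

Call:
arm_command(twist=[[0,0,-0.1286],[0,0,-0.1286],[0,0,-0.1286],[0,0,-0.1286],[0,0,-0.1286]], delta_pos=[[0.0385,-0.023,-0.0064],[0.0411,-0.0179,-0.0064],[0.0431,-0.0125,-0.0064],[0.0443,-0.0069,-0.0064],[0.0448,-0.0011,-0.0064]], claw=[-1,-1,-1,-1,-1])

```text
time: 0.6
tcp_pos: [0.3287, -0.4335, 0.2684]
tool_rot: [-2.805, -1.412, -0.0]
ft_force: [1.4, 0.1, 0.6]
gripper_width: 0.0872
finger_force: 0.0
```

Call:
arm_command(twist=[[0,0,-0.1286],[0,0,-0.1286],[0,0,-0.1286],[0,0,-0.1286],[0,0,-0.1286]], delta_pos=[[0.0446,0.0046,-0.0064],[0.0436,0.0103,-0.0064],[0.042,0.0158,-0.0064],[0.0396,0.0211,-0.0064],[0.0365,0.026,-0.0064]], claw=[-1,-1,-1,-1,-1])

```text
time: 1.1
tcp_pos: [0.4809, -0.2689, 0.3005]
tool_rot: [-2.215, -2.227, 0.0]
ft_force: [-0.6, -0.7, 0.5]
gripper_width: 0.0869
finger_force: 0.0
```

Call:
arm_command(twist=[[0,0,0],[0,0,0]], delta_pos=[[0,0,0],[0,0,0]], claw=[-1,-1])

```text
time: 1.3
tcp_pos: [0.4804, -0.2696, 0.3003]
tool_rot: [-2.219, -2.223, 0.001]
ft_force: [-1.0, 0.5, -0.1]
gripper_width: 0.0873
finger_force: 0.0
```

```bash
cat >> h.py <<'E'
def snap(n):
    from plant import viewer
    import pickle
    c=viewer.get_calibration("wrist");i=viewer.get_image("wrist");cv2.imwrite(f"pics/{n}.png",i);pickle.dump(c,open(f"pics/{n}.pkl","wb"));return i,c
E
python3 - <<'E'
from h import *; from plant import monitor
snap("w1"); s=monitor.sense();print(s["time"],s["tcp_pos"],s["tool_rot"],s["q"])
plan([0.48,-0.02,0.32],tool(0,0),6)
E
```

```text
1.35 [ 0.47976455 -0.27050173  0.30009397] [-2.22069804e+00 -2.22086043e+00  1.15815296e-03] [-7.15957295e-01  3.56719397e-01  1.54035585e+00 -7.07940908e-04
  1.24550270e+00 -7.15803837e-01]
n 6 deg/row 0.01 mm/row 41.9
twist [-0.0002, -0.0, 0.0]
[[0.0418, 0.0, -0.0033], [0.0418, 0.0, -0.0033], [0.0418, 0.0, -0.0033], [0.0418, 0.0, -0.0033], [0.0418, 0.0, -0.0033]]
[[0.0418, 0.0, -0.0033]]
```

View pics/w1.png

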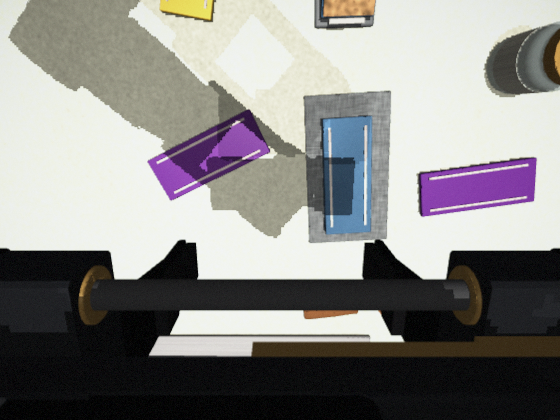

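The wrist view shows the pile on the grey mat at (347,176), the purple look-alikes at (209,155) and (478,187), and the rest's low end at (346,12). I'll take second views from shifted poses.

Call:
arm_command(twist=[[0,0,0],[0,0,0],[0,0,0],[0,0,0],[0,0,0]], delta_pos=[[0,0.04,0],[0,0.04,0],[0,0.04,0],[0,0,0],[0,0,0]], claw=[-1,-1,-1,-1,-1])

```text
time: 1.85
tcp_pos: [0.5991, -0.2719, 0.2991]
tool_rot: [-2.222, -2.218, 0.002]
ft_force: [0.5, -0.8, 0.2]
gripper_width: 0.0871
finger_force: 0.0
```

```bash
python3 -c "
from h import *;snap('w2')"
```

Call:
arm_command(twist=[[0,0,0],[0,0,0],[0,0,0],[0,0,0],[0,0,0]], delta_pos=[[0.045,0,0],[0.045,0,0],[0.045,0,0],[0,0,0],[0,0,0]], claw=[-1,-1,-1,-1,-1])

```text
time: 2.4
tcp_pos: [0.5988, -0.1356, 0.3011]
tool_rot: [2.221, 2.222, -0.001]
ft_force: [0.2, -1.4, -0.1]
gripper_width: 0.0868
finger_force: 0.0
```

```bash
python3 -c "
from h import *;snap('w3')"
```

Call:
arm_command(twist=[[0,0,0],[0,0,0],[0,0,0],[0,0,0],[0,0,0]], delta_pos=[[0,-0.04,0],[0,-0.04,0],[0,-0.04,0],[0,0,0],[0,0,0]], claw=[-1,-1,-1,-1,-1])

```text
time: 2.95
tcp_pos: [0.4796, -0.1375, 0.3011]
tool_rot: [2.224, 2.216, 0.0]
ft_force: [0.5, 0.2, 0.5]
gripper_width: 0.0869
finger_force: 0.0
```

```bash
python3 -c "
from h import *;snap('w4')"
```

Call:
arm_command(twist=[[0,0,0],[0,0,0],[0,0,0],[0,0,0],[0,0,0]], delta_pos=[[0.045,0,0],[0.045,0,0],[0.045,0,0],[0.045,0,0],[0.045,0,0]], claw=[-1,-1,-1,-1,-1])

```text
time: 3.5
tcp_pos: [0.4821, 0.0907, 0.3008]
tool_rot: [2.221, 2.219, 0.002]
ft_force: [1.4, -0.5, 1.1]
gripper_width: 0.0871
finger_force: 0.0
```

Call:
arm_command(twist=[[0,0,0],[0,0,0],[0,0,0],[0,0,0]], delta_pos=[[0.03,0.0,0],[0,0,0],[0,0,0],[0,0,0]], claw=[-1,-1,-1,-1])

```text
time: 3.9
tcp_pos: [0.4811, 0.1185, 0.3005]
tool_rot: [2.222, 2.22, -0.0]
ft_force: [-0.5, -0.0, -0.6]
gripper_width: 0.087
finger_force: 0.0
```

```bash
python3 -c "
from h import *;snap('w5')"
```

Call:
arm_command(twist=[[0,0,0],[0,0,0],[0,0,0],[0,0,0],[0,0,0]], delta_pos=[[0,0.04,0],[0,0.04,0],[0,0.04,0],[0,0,0],[0,0,0]], claw=[-1,-1,-1,-1,-1])

```text
time: 4.45
tcp_pos: [0.6006, 0.1178, 0.2997]
tool_rot: [-2.223, -2.218, 0.002]
ft_force: [-0.0, -1.0, -0.3]
gripper_width: 0.087
finger_force: 0.0
```

```bash
python3 - <<'E'
from h import *;from plant import monitor
snap('w6');print(monitor.sense()["time"])
ims=[cv2.imread(f"pics/w{i}.png") for i in (3,4,5,6)]
c=lambda i:cv2.resize(i[0:250],None,fx=.714,fy=.714,interpolation=cv2.INTER_AREA)
cv2.imwrite("pics/m1.png",np.vstack([np.hstack([c(ims[0]),c(ims[1])]),np.hstack([c(ims[2]),c(ims[3])])]))
E
```

```text
4.5
```

View pics/m1.png

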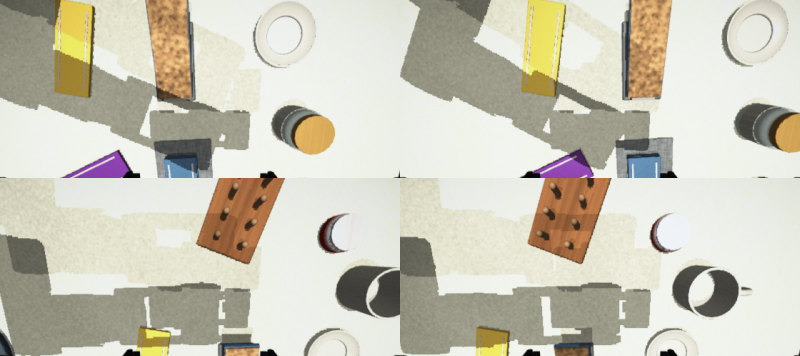

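The montage shows the cork trivet in w3 at montage (172,50) with its top end cut off, and the rack yawed in w5 and w6 at montage (240,222) and (567,220), also cut off. I'll take shifted views that show each whole.

Call:
arm_command(twist=[[0,0,0],[0,0,0],[0,0,0],[0,0,0]], delta_pos=[[0.04,0,0],[0.04,0,0],[0,0,0],[0,0,0]], claw=[-1,-1,-1,-1])

```text
time: 4.9
tcp_pos: [0.5988, 0.1996, 0.3008]
tool_rot: [2.219, 2.223, -0.002]
ft_force: [-1.0, -0.6, -0.2]
gripper_width: 0.0872
finger_force: 0.0
```

```bash
python3 -c "
from h import *;snap('w7')"
```

Call:
arm_command(twist=[[0,0,0],[0,0,0],[0,0,0],[0,0,0],[0,0,0]], delta_pos=[[0,-0.04,0],[0,-0.04,0],[0,-0.04,0],[0,0,0],[0,0,0]], claw=[-1,-1,-1,-1,-1])

```text
time: 5.45
tcp_pos: [0.4797, 0.1983, 0.3013]
tool_rot: [2.222, 2.219, 0.001]
ft_force: [1.0, 0.3, 0.6]
gripper_width: 0.0869
finger_force: 0.0
```

```bash
python3 -c "
from h import *;snap('w8')"
```

Call:
arm_command(twist=[[0,0,0],[0,0,0],[0,0,0],[0,0,0],[0,0,0]], delta_pos=[[-0.048,0,0],[-0.048,0,0],[-0.048,0,0],[-0.048,0,0],[-0.048,0,0]], claw=[-1,-1,-1,-1,-1])

```text
time: 6.0
tcp_pos: [0.4816, -0.0439, 0.3009]
tool_rot: [2.221, 2.219, 0.001]
ft_force: [1.1, -0.1, -0.0]
gripper_width: 0.0869
finger_force: 0.0
```

Call:
arm_command(twist=[[0,0,0],[0,0,0],[0,0,0]], delta_pos=[[-0.04,0.0,0],[0,0,0],[0,0,0]], claw=[-1,-1,-1])

```text
time: 6.3
tcp_pos: [0.4811, -0.0825, 0.3005]
tool_rot: [2.225, 2.217, 0.001]
ft_force: [0.7, 0.3, -0.0]
gripper_width: 0.0869
finger_force: 0.0
```

```bash
python3 -c "
from h import *;snap('w9')"
```

Call:
arm_command(twist=[[0,0,0],[0,0,0],[0,0,0],[0,0,0],[0,0,0]], delta_pos=[[0,0.04,0],[0,0.04,0],[0,0.04,0],[0,0,0],[0,0,0]], claw=[-1,-1,-1,-1,-1])

```text
time: 6.85
tcp_pos: [0.6002, -0.0789, 0.2997]
tool_rot: [-2.217, -2.223, 0.001]
ft_force: [0.2, -0.6, -0.1]
gripper_width: 0.087
finger_force: 0.0
```

```bash
python3 - <<'E'
from h import *;from plant import monitor
import pickle
snap('w10');print(monitor.sense()["time"])
L=lambda n:(cv2.imread(f"pics/{n}.png"),pickle.load(open(f"pics/{n}.pkl","rb")))
def box(im,lo,hi):
    h=cv2.cvtColor(im,cv2.COLOR_BGR2HSV);m=cv2.inRange(h,lo,hi);m[245:]=0
    m=cv2.morphologyEx(m,cv2.MORPH_CLOSE,np.ones((7,7)));m=cv2.morphologyEx(m,cv2.MORPH_OPEN,np.ones((5,5)))
    c=max(cv2.findContours(m,0,2)[0],key=cv2.contourArea);h=cv2.convexHull(c)
    a=cv2.approxPolyDP(h,8,True)[:,0];return a,cv2.contourArea(c),m
for nm,vs,lo,hi in [("pile",("w1","w2"),(95,70,30),(118,255,255)),("cork",("w9","w10"),(5,60,60),(20,255,255)),("rack",("w7","w8"),(2,90,30),(18,255,255))]:
    for v in vs:
        a,ar,m=box(L(v)[0],lo,hi);print(nm,v,ar,a.tolist())
ims=[cv2.resize(L(v)[0][:250],None,fx=.714,fy=.714,interpolation=cv2.INTER_AREA) for v in ("w7","w8","w9","w10")]
cv2.imwrite("pics/m2.png",np.vstack([np.hstack(ims[:2]),np.hstack(ims[2:])]))
E
```

```text
6.9
pile w1 5408.5 [[371, 116], [370, 230], [326, 233], [322, 119]]
pile w2 5420.0 [[274, 114], [281, 230], [238, 232], [226, 117]]
cork w9 5977.5 [[374, 55], [361, 178], [317, 180], [321, 57]]
cork w10 5957.5 [[260, 59], [267, 182], [224, 183], [207, 61]]
rack w7 9442.5 [[220, 42], [295, 71], [257, 181], [187, 158]]
rack w8 9438.5 [[319, 41], [392, 70], [346, 180], [277, 156]]
```

View pics/m2.png

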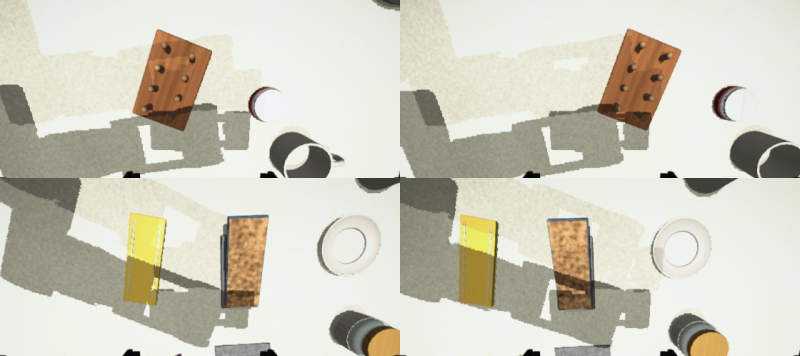

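```bash
python3 - <<'E'
from h import *
import pickle
C=lambda n:pickle.load(open(f"pics/{n}.pkl","rb"))
for nm,va,vb,A,B in [("pile","w1","w2",[[371,116],[370,230],[326,233],[322,119]],[[274,114],[281,230],[238,232],[226,117]]),
 ("cork","w9","w10",[[374,55],[361,178],[317,180],[321,57]],[[260,59],[267,182],[224,183],[207,61]]),
 ("rack","w7","w8",[[220,42],[295,71],[257,181],[187,158]],[[319,41],[392,70],[346,180],[277,156]])]:
    X=[]
    for a,b in zip(A,B):
        x,e=tri([(C(va),a),(C(vb),b)]);X.append(x);print(nm,x.round(4),round(e,4))
    X=np.array(X);print(" centre",X.mean(0).round(4),"edges",[np.linalg.norm(X[i]-X[i-1]).round(4) for i in range(4)])
    d=(X[0]+X[3]-X[1]-X[2]) if nm!="rack" else (X[0]+X[1]-X[2]-X[3]); d/=np.linalg.norm(d);print(" dir",d.round(3),"slope",np.degrees(np.arcsin(d[2])).round(1),"yaw from y",np.degrees(np.arctan2(-d[0],d[1])).round(2))
E
```

```text
pile [ 0.5916 -0.2016  0.0234] 0.0001
pile [ 0.5999 -0.3482  0.0292] 0.0008
pile [ 0.5425 -0.3534  0.0247] 0.0001
pile [ 0.5324 -0.2052  0.0194] 0.0003
 centre [ 0.5666 -0.2771  0.0242] edges [np.float64(0.0594), np.float64(0.147), np.float64(0.0579), np.float64(0.1487)]
 dir [-0.062  0.997 -0.038] slope -2.2 yaw from y 3.58
cork [0.5791 0.0467 0.072 ] 0.0001
cork [ 0.5837 -0.0909  0.0315] 0.0004
cork [ 0.5287 -0.0936  0.0275] 0.0
cork [0.5244 0.0448 0.0728] 0.0001
 centre [ 0.554  -0.0233  0.0509] edges [np.float64(0.0548), np.float64(0.1435), np.float64(0.0552), np.float64(0.1456)]
 dir [-0.031  0.954  0.297] slope 17.3 yaw from y 1.86
rack [0.5272 0.3521 0.0096] 0.0
rack [0.617  0.3198 0.0103] 0.0001
rack [0.5684 0.1833 0.0092] 0.0
rack [0.4766 0.2141 0.006 ] 0.0008
 centre [0.5473 0.2673 0.0088] edges [np.float64(0.1471), np.float64(0.0955), np.float64(0.1449), np.float64(0.0969)]
 dir [0.34  0.94  0.016] slope 0.9 yaw from y -19.87
```

Measurements against the text:
- **Trivet:** mid about (0.554, -0.023, 0.046), slope 17.3° (18° given), yaw 1.9°.
- **Rack:** (0.547, 0.267), yaw -19.9°.
- **Pile:** (0.567, -0.277), yaw 3.6°.

Next I'll refine the pile and rack on their known planes and plan the first grasp.

```bash
python3 - <<'E'
from h import *
import pickle
C=lambda n:pickle.load(open(f"pics/{n}.pkl","rb"))
for n,v,A,z in [("pile","w1",[[371,116],[370,230],[326,233],[322,119]],.028),("pile","w2",[[274,114],[281,230],[238,232],[226,117]],.028),("rack","w7",[[220,42],[295,71],[257,181],[187,158]],.012),("rack","w8",[[319,41],[392,70],[346,180],[277,156]],.012)]:
    X=np.array([onplane(C(v),a,z) for a in A]);print(n,v,X.mean(0).round(4),"edges",[np.linalg.norm(X[i]-X[i-1]).round(4) for i in range(4)]);print(X[:,:2].round(4).tolist())
    i=cv2.imread(f"pics/{v}.png");a=np.array(A);x0,y0=a.min(0)-12;x1,y1=a.max(0)+12
    cv2.imwrite(f"pics/z_{v}.png",cv2.resize(i[y0:y1,x0:x1],(390,int(390*(y1-y0)/(x1-x0))),interpolation=cv2.INTER_NEAREST))
a,b=cv2.imread("pics/z_w1.png"),cv2.imread("pics/z_w8.png");h=600
f=lambda i:cv2.resize(i,(int(i.shape[1]*h/i.shape[0]),h));m=np.hstack([f(a),f(b)]);print(m.shape);cv2.imwrite("pics/m3.png",m[:,:800])
u=np.array([-.031,.9506,.309]);G=np.array([.554,-.0233,.046])+.025*u
R=tool(np.radians(1.86),np.radians(-22));d=R[:,2];print(d.round(3))
P=G+.005*d;print("G",G.round(4),"P",P.round(4))
plan(P-.09*d,R,6);s=dict(tcp_pos=P-.09*d,tool_rot=Rn.from_matrix(R).as_rotvec());plan(P,R,4,s)
E
```

```text
pile w1 [ 0.566  -0.2767  0.028 ] edges [np.float64(0.0591), np.float64(0.1465), np.float64(0.0584), np.float64(0.1473)]
[[0.5903, -0.2016], [0.6002, -0.3478], [0.542, -0.3522], [0.5313, -0.2053]]
pile w2 [ 0.567 -0.277  0.028] edges [np.float64(0.058), np.float64(0.1483), np.float64(0.0571), np.float64(0.1478)]
[[0.5916, -0.2014], [0.5999, -0.3495], [0.5429, -0.3523], [0.5337, -0.2048]]
rack w7 [0.5479 0.2673 0.012 ] edges [np.float64(0.1461), np.float64(0.0949), np.float64(0.1442), np.float64(0.0953)]
[[0.5276, 0.3516], [0.617, 0.3197], [0.5686, 0.1838], [0.4783, 0.2141]]
rack w8 [0.547  0.2677 0.012 ] edges [np.float64(0.1451), np.float64(0.0951), np.float64(0.1442), np.float64(0.0966)]
[[0.527, 0.3517], [0.6165, 0.3195], [0.5679, 0.1838], [0.4766, 0.2157]]
(600, 822, 3)
[ 0.012 -0.374 -0.927]
G [5.532e-01 5.000e-04 5.370e-02] P [ 0.5533 -0.0014  0.0491]
n 6 deg/row 3.69 mm/row 34.4
twist [-0.0013, -0.0641, -0.0049]
[[0.0185, -0.0077, 0.0279], [0.0203, -0.0077, 0.0267], [0.022, -0.0076, 0.0253], [0.0237, -0.0075, 0.0238], [0.0252, -0.0075, 0.0223]]
[[0.0266, -0.0074, 0.0206]]
n 4 deg/row 0.0 mm/row 22.5
twist [-0.0, -0.0, 0.0]
[[-0.0, -0.0, 0.0225], [-0.0, -0.0, 0.0225], [-0.0, -0.0, 0.0225], [-0.0, -0.0, 0.0225]]
```

View pics/m3.png

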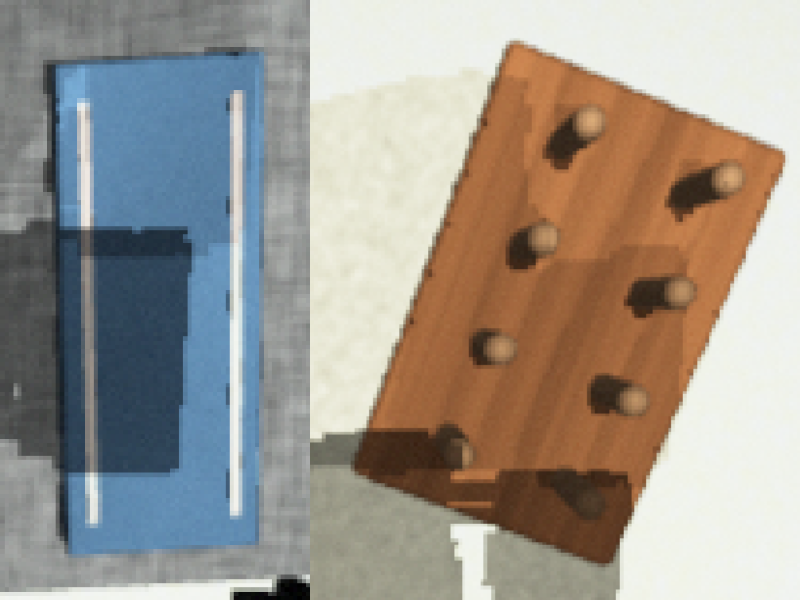

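The enlarged crop shows the glazed pile's top face squarely outlined at left. The rack is at right, its eight dowels forming three clear slots. Now the first grasp.

Call:
arm_command(twist=[[-0.0013,-0.0641,-0.0049],[-0.0013,-0.0641,-0.0049],[-0.0013,-0.0641,-0.0049],[-0.0013,-0.0641,-0.0049],[-0.0013,-0.0641,-0.0049]], delta_pos=[[0.0185,-0.0077,0.0279],[0.0203,-0.0077,0.0267],[0.022,-0.0076,0.0253],[0.0237,-0.0075,0.0238],[0.0252,-0.0075,0.0223]], claw=[-1,-1,-1,-1,-1])

```text
time: 7.4
tcp_pos: [0.5598, 0.0129, 0.1611]
tool_rot: [2.018, 2.069, -0.325]
ft_force: [0.4, -0.3, -0.0]
gripper_width: 0.0871
finger_force: 0.0
```

Call:
arm_command(twist=[[-0.0013,-0.0641,-0.0049],[0,0,0],[0,0,0],[0,0,0]], delta_pos=[[0.0266,-0.0074,0.0206],[0,0,0],[0,0,0],[0,0,0]], claw=[-1,-1,-1,-1])

```text
time: 7.8
tcp_pos: [0.5546, 0.03, 0.1346]
tool_rot: [1.978, 2.035, -0.38]
ft_force: [-0.0, -1.1, -0.4]
gripper_width: 0.0872
finger_force: 0.0
```

```bash
python3 - <<'E'
from h import *
R=tool(np.radians(1.86),np.radians(-22));plan([.5533,-.0014,.0491],R,5)
E
```

```text
n 5 deg/row 0.07 mm/row 18.2
twist [0.0007, 0.0001, -0.0009]
[[0.0006, -0.0005, 0.0182], [0.0006, -0.0005, 0.0182], [0.0006, -0.0005, 0.0182], [0.0006, -0.0005, 0.0182], [0.0006, -0.0005, 0.0182]]
```

Call:
arm_command(twist=[[0,0,0],[0,0,0],[0,0,0],[0,0,0],[0,0,0]], delta_pos=[[0.0006,-0.0005,0.0182],[0.0006,-0.0005,0.0182],[0.0006,-0.0005,0.0182],[0.0006,-0.0005,0.0182],[0.0006,-0.0005,0.0182]], claw=[-1,-1,-1,-1,-1])

```text
time: 8.3
tcp_pos: [0.5541, -0.0028, 0.0489]
tool_rot: [1.979, 2.032, -0.379]
ft_force: [-0.3, 0.2, 0.2]
gripper_width: 0.0877
finger_force: 0.0
```

Call:
arm_command(twist=[[0,0,0],[0,0,0],[0,0,0],[0,0,0],[0,0,0]], delta_pos=[[0,0,0],[0,0,0],[0,0,0],[0,0,0],[0,0,0]], claw=[-1,1,1,1,1], squeeze=50)

```text
time: 8.8
tcp_pos: [0.5528, -0.0006, 0.0484]
tool_rot: [1.977, 2.037, -0.381]
ft_force: [-0.1, 0.2, -0.0]
gripper_width: 0.0628
finger_force: 0.0
```

Call:
arm_command(twist=[[0,0,0],[0,0,0],[0,0,0]], delta_pos=[[0,0,0],[0,0,0],[0,0,0]], claw=[1,1,1])

```text
time: 9.1
tcp_pos: [0.5529, -0.0006, 0.0482]
tool_rot: [1.976, 2.037, -0.381]
ft_force: [-0.3, 1.5, 4.8]
gripper_width: 0.0592
finger_force: 50.0
```

```bash
cat >> h.py <<'E'
RK=np.array([.5475,.2675,0]);RY=np.radians(-19.7);RX=np.array([np.sin(-RY),np.cos(RY),0])
E
python3 - <<'E'
from h import *;from plant import monitor
s=monitor.sense();print(s["tcp_pos"],s["tool_rot"],s["gripper_width"],s["finger_force"],s["ft_force"])
R=Rn.from_rotvec(s["tool_rot"]).as_matrix();d=R[:,2];print(d)
print("actual tilt",np.degrees(np.arctan2(d[1],-d[2])))
plan(s["tcp_pos"]+[0,0,.12],tool(np.radians(1.86),np.radians(-22)),5)
E
```

```text
[ 0.55286116 -0.00059873  0.04822653] [ 1.97635665  2.03683456 -0.38147097] 0.05915428244697415 49.992761277019326 [-0.3162485   1.50193876  4.83868336]
[ 0.01484614 -0.37526788 -0.9267975 ]
actual tilt -22.04342740215378
n 5 deg/row 0.05 mm/row 24.0
twist [0.0005, 0.0002, -0.0006]
[[-0.009, 0.0001, -0.0222], [-0.009, 0.0001, -0.0222], [-0.009, 0.0001, -0.0222], [-0.009, 0.0, -0.0222], [-0.009, 0.0, -0.0223]]
```

Call:
arm_command(twist=[[0,0,0],[0,0,0],[0,0,0],[0,0,0],[0,0,0]], delta_pos=[[-0.0045,0,-0.0111],[-0.0045,0,-0.0111],[-0.009,0,-0.0222],[-0.009,0,-0.0222],[-0.009,0,-0.0222]], claw=[1,1,1,1,1])

```text
time: 9.6
tcp_pos: [0.5515, -0.0007, 0.1444]
tool_rot: [1.978, 2.038, -0.383]
ft_force: [1.0, 0.7, -2.6]
gripper_width: 0.0595
finger_force: 50.0
```

```bash
python3 - <<'E'
from h import *;from plant import monitor,viewer
s=monitor.sense();print(s["tcp_pos"],s["gripper_width"],s["finger_force"])
cv2.imwrite("pics/s2.png",np.vstack([cv2.resize(viewer.get_image("scene")[120:260,150:400],None,fx=2,fy=2),cv2.resize(viewer.get_image("side")[120:260,150:400],None,fx=2,fy=2)]))
R0=Rn.from_rotvec([1.97636,2.03683,-.38147]).as_matrix();t0=np.array([.55286,-.0006,.0482])
off=R0.T@(np.array([.554,-.0233,.046])-t0);off[1]=0;print("off",off.round(4))
le=np.radians(6);xt=-np.sin(le)*RX+np.cos(le)*np.array([0,0,1])
c=RK+.0025*RX+[0,0,.0126]+.075*xt
R=tool(RY,np.radians(56));P=c-R@off;print("rack TCP",P.round(4))
plan(P+[0,0,.095],R,16)
E
```

```text
[ 0.55147934 -0.00071052  0.14444801] 0.0594803959164976 49.99409820603546
off [-0.0202  0.      0.0106]
rack TCP [0.5466 0.2649 0.1099]
n 16 deg/row 5.02 mm/row 17.0
twist [-0.0068, 0.084, 0.0243]
[[0.014, 0.0001, -0.0096], [0.0148, -0.0002, -0.0084], [0.0154, -0.0005, -0.0071], [0.016, -0.0009, -0.0058], [0.0164, -0.0012, -0.0045]]
[[0.0166, -0.0016, -0.0031], [0.0168, -0.002, -0.0017], [0.0168, -0.0024, -0.0003], [0.0167, -0.0028, 0.0011], [0.0165, -0.0032, 0.0025]]
[[0.0162, -0.0036, 0.0038], [0.0157, -0.0041, 0.0051], [0.0151, -0.0045, 0.0064], [0.0144, -0.0049, 0.0076], [0.0136, -0.0053, 0.0087]]
[[0.0127, -0.0057, 0.0098]]
```

View pics/s2.png

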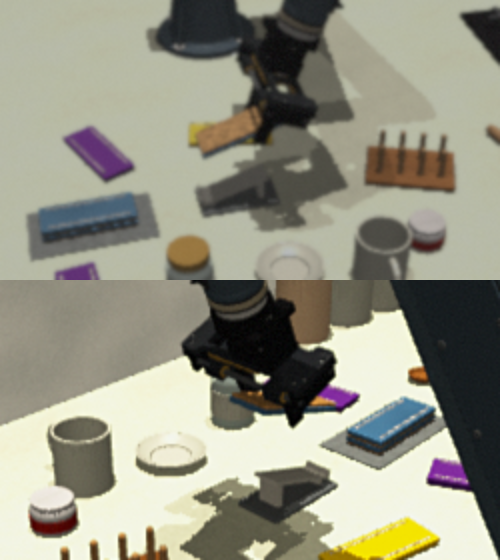

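The trivet is held firmly and clear of the rest, cork up, slope unchanged (scene-crop 230,130). Moving on to above the rack.

Call:
arm_command(twist=[[-0.0068,0.084,0.0243],[-0.0068,0.084,0.0243],[-0.0068,0.084,0.0243],[-0.0068,0.084,0.0243],[-0.0068,0.084,0.0243]], delta_pos=[[0.014,0.0001,-0.0096],[0.0148,-0.0002,-0.0084],[0.0154,-0.0005,-0.0071],[0.016,-0.0009,-0.0058],[0.0164,-0.0012,-0.0045]], claw=[1,1,1,1,1])

```text
time: 10.2
tcp_pos: [0.5491, 0.0828, 0.1608]
tool_rot: [2.302, 2.119, 0.106]
ft_force: [0.2, -0.6, -2.6]
gripper_width: 0.0592
finger_force: 50.0
```

Call:
arm_command(twist=[[-0.0068,0.084,0.0243],[-0.0068,0.084,0.0243],[-0.0068,0.084,0.0243],[-0.0068,0.084,0.0243],[-0.0068,0.084,0.0243]], delta_pos=[[0.0166,-0.0016,-0.0031],[0.0168,-0.002,-0.0017],[0.0168,-0.0024,-0.0003],[0.0167,-0.0028,0.0011],[0.0165,-0.0032,0.0025]], claw=[1,1,1,1,1])

```text
time: 10.7
tcp_pos: [0.547, 0.1654, 0.179]
tool_rot: [-2.19, -1.798, -0.577]
ft_force: [0.1, -0.5, -1.8]
gripper_width: 0.0593
finger_force: 50.0
```

Call:
arm_command(twist=[[-0.0068,0.084,0.0243],[-0.0068,0.084,0.0243],[-0.0068,0.084,0.0243],[-0.0068,0.084,0.0243],[-0.0068,0.084,0.0243]], delta_pos=[[0.0162,-0.0036,0.0038],[0.0157,-0.0041,0.0051],[0.0151,-0.0045,0.0064],[0.0144,-0.0049,0.0076],[0.0136,-0.0053,0.0087]], claw=[1,1,1,1,1])

```text
time: 11.2
tcp_pos: [0.545, 0.2481, 0.1971]
tool_rot: [-1.993, -1.438, -0.96]
ft_force: [-1.4, -0.1, -2.8]
gripper_width: 0.0593
finger_force: 50.0
```

Call:
arm_command(twist=[[-0.0068,0.084,0.0243],[0,0,0],[0,0,0],[0,0,0]], delta_pos=[[0.0127,-0.0057,0.0098],[0,0,0],[0,0,0],[0,0,0]], claw=[1,1,1,1])

```text
time: 11.6
tcp_pos: [0.5455, 0.2642, 0.2015]
tool_rot: [-1.948, -1.368, -1.026]
ft_force: [-0.8, 0.6, -1.6]
gripper_width: 0.0594
finger_force: 50.0
```

```bash
python3 - <<'E'
from h import *;from plant import monitor,viewer
s=monitor.sense();print(s["tcp_pos"],s["gripper_width"],s["finger_force"],s["q"].round(2))
a=viewer.get_image("scene");b=viewer.get_image("side")
cv2.imwrite("pics/sc3.png",a);cv2.imwrite("pics/sd3.png",b)
cv2.imwrite("pics/s3.png",np.hstack([cv2.resize(a[110:230,300:430],None,fx=3,fy=3,interpolation=cv2.INTER_CUBIC),cv2.resize(b[180:300,145:275],None,fx=3,fy=3,interpolation=cv2.INTER_CUBIC)]))
R=tool(RY,np.radians(56));P=np.array([.5466,.2649,.1099])
plan(P+[0,0,.060],R,3)
# expected outline of corners
off=np.array([-.0202,0,.0106]);Rm=Rn.from_rotvec(s["tool_rot"]).as_matrix();c=s["tcp_pos"]+Rm@off
le=np.radians(6);xt=-np.sin(le)*RX+np.cos(le)*np.array([0,0,1]);yt=np.array([np.cos(RY),np.sin(RY),0])
for n in("scene","side"):
    C=viewer.get_calibration(n);print(n,[proj(C,c+i*.075*xt+j*.03*yt).round(1).tolist() for i in(-1,1) for j in(-1,1)])
E
```

```text
[0.54551927 0.26416477 0.20149205] 0.05941956735310115 49.99354881341446 [-0.16  0.61  1.96  1.35  0.99 -0.87]
n 3 deg/row 0.11 mm/row 10.7
twist [-0.001, 0.001, -0.0012]
[[-0.0087, 0.0003, 0.0062], [-0.0087, 0.0003, 0.0062], [-0.0087, 0.0003, 0.0062]]
scene [[358.5, 174.6], [358.7, 185.0], [358.5, 134.6], [358.6, 144.4]]
side [[208.5, 244.9], [199.4, 231.7], [212.0, 182.2], [202.3, 170.8]]
```

View pics/s3.png

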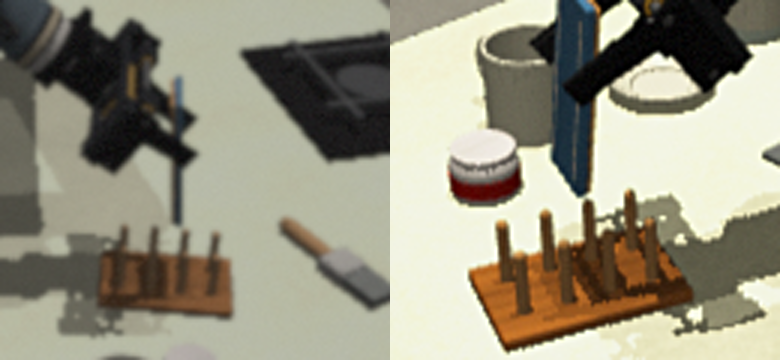

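The trivet hangs upright above the middle slot: scene (359,136–184), and side bottom corners near (210,244) and (200,239). I'll check it numerically before inserting.

```bash
cat >> h.py <<'E'
def blue(im,roi,lo=(98,90,40),hi=(118,255,255)):
    x0,y0,x1,y1=roi;m=np.zeros(im.shape[:2],np.uint8);m[y0:y1,x0:x1]=cv2.inRange(cv2.cvtColor(im,cv2.COLOR_BGR2HSV),lo,hi)[y0:y1,x0:x1]
    m=cv2.morphologyEx(m,cv2.MORPH_CLOSE,np.ones((3,3)));c=max(cv2.findContours(m,0,1)[0],key=cv2.contourArea);return c,m
E
python3 - <<'E'
from h import *;from plant import monitor,viewer
s=monitor.sense();off=np.array([-.0202,0,.0106]);Rm=Rn.from_rotvec(s["tool_rot"]).as_matrix();c=s["tcp_pos"]+Rm@off
le=np.radians(6);Z=np.array([0,0,1]);xt=-np.sin(le)*RX+np.cos(le)*Z;zt=np.cos(le)*RX+np.sin(le)*Z;yt=np.array([np.cos(RY),np.sin(RY),0])
C=viewer.get_calibration("side")
for k in(1,-1): print("pred",k,[proj(C,c+.006*k*zt+i*.075*xt+j*.03*yt).round(1).tolist() for i in(-1,1) for j in(-1,1)])
im=cv2.imread("pics/sd3.png");ct,m=blue(im,(185,165,225,260))
print("side",cv2.approxPolyDP(cv2.convexHull(ct),2,True)[:,0].tolist())
for y in range(200,250,5): x=np.where(m[y])[0];print(y,(x.min(),x.max()) if len(x) else None,end=";")
im=cv2.imread("pics/sc3.png");ct,m=blue(im,(340,120,380,195),(85,40,20),(125,255,200))
print("\nscene");C=viewer.get_calibration("scene")
for k in(1,-1): print("pred",k,[proj(C,c+.006*k*zt+i*.075*xt+j*.03*yt).round(1).tolist() for i in(-1,1) for j in(-1,1)])
for y in range(136,188,4): x=np.where(m[y])[0];print(y,(x.min(),x.max()) if len(x) else None,end=";")
E
```

```text
pred 1 [[205.7, 245.2], [196.8, 231.9], [209.1, 182.2], [199.5, 170.8]]
pred -1 [[211.0, 244.4], [201.9, 231.2], [214.7, 181.7], [204.9, 170.3]]
side [[202, 172], [212, 183], [208, 244], [199, 232]]
200 (np.int64(201), np.int64(210));205 (np.int64(201), np.int64(204));210 (np.int64(201), np.int64(202));215 (np.int64(201), np.int64(211));220 (np.int64(201), np.int64(210));225 (np.int64(200), np.int64(210));230 (np.int64(200), np.int64(210));235 (np.int64(201), np.int64(210));240 (np.int64(204), np.int64(209));245 None;
scene
pred 1 [[360.4, 174.4], [360.6, 184.9], [360.5, 134.4], [360.7, 144.2]]
pred -1 [[356.8, 174.5], [356.8, 185.0], [356.6, 134.6], [356.7, 144.3]]
136 (np.int64(359), np.int64(359));140 (np.int64(359), np.int64(359));144 (np.int64(359), np.int64(360));148 (np.int64(359), np.int64(361));152 (np.int64(345), np.int64(360));156 (np.int64(358), np.int64(358));160 None;164 None;168 None;172 None;176 (np.int64(359), np.int64(359));180 (np.int64(359), np.int64(359));184 None;
```

```bash
python3 - <<'E'
from h import *;from plant import viewer
yt=np.array([np.cos(RY),np.sin(RY),0])
for n in("side","scene"):
    C=viewer.get_calibration(n)
    print(n,[[(x,y),proj(C,RK+x/1e3*RX+y/1e3*yt+[0,0,.065]).round(1).tolist()] for x in(-51,-17,17,51) for y in(-22,22)])
E
```

```text
side [[(-51, -22), [230.0, 252.1]], [(-51, 22), [223.0, 242.5]], [(-17, -22), [215.8, 255.7]], [(-17, 22), [209.1, 245.9]], [(17, -22), [201.3, 259.4]], [(17, 22), [195.0, 249.4]], [(51, -22), [186.5, 263.2]], [(51, 22), [180.5, 253.0]]]
scene [[(-51, -22), [341.7, 184.6]], [(-51, 22), [341.4, 192.3]], [(-17, -22), [351.8, 185.3]], [(-17, 22), [351.7, 193.0]], [(17, -22), [362.0, 186.0]], [(17, 22), [362.2, 193.8]], [(51, -22), [372.2, 186.7]], [(51, 22), [372.7, 194.5]]]
```

The dowels read about 2 px off in the side view, and the trivet is off by the same amount. So the two agree relative to each other, and I'll lower it into the slot.

Call:
arm_command(twist=[[-0.001,0.001,-0.0012],[-0.001,0.001,-0.0012],[-0.001,0.001,-0.0012],[0,0,0],[0,0,0]], delta_pos=[[-0.0087,0.0003,0.0062],[-0.0087,0.0003,0.0062],[-0.0087,0.0003,0.0062],[0,0,0],[0,0,0]], claw=[1,1,1,1,1])

```text
time: 12.2
tcp_pos: [0.5464, 0.2651, 0.17]
tool_rot: [-1.945, -1.368, -1.034]
ft_force: [0.1, 0.1, -1.3]
gripper_width: 0.0589
finger_force: 50.0
```

Call:
arm_command(twist=[[0,0,0],[0,0,0],[0,0,0],[0,0,0],[0,0,0]], delta_pos=[[-0.0083,0,0.0056],[-0.0083,0,0.0056],[-0.0083,0,0.0056],[0,0,0],[0,0,0]], claw=[1,1,1,1,1])

```text
time: 12.7
tcp_pos: [0.5458, 0.2653, 0.139]
tool_rot: [-1.944, -1.367, -1.032]
ft_force: [0.4, -1.1, -1.7]
gripper_width: 0.0594
finger_force: 50.0
```

```bash
python3 - <<'E'
from h import *;from plant import monitor,viewer
s=monitor.sense();print(s["time"],s["tcp_pos"],s["ft_force"],s["moment"])
R=tool(RY,np.radians(56));plan([.5466,.2649,.1139],R,5)
E
```

```text
12.7 [0.54578176 0.26532365 0.13903795] [ 0.41796402 -1.11064184 -1.66653837] [-0.78725663  0.2751452  -0.05743367]
n 5 deg/row 0.04 mm/row 5.0
twist [-0.0004, -0.0002, -0.0005]
[[-0.0042, 0.0002, 0.0028], [-0.0042, 0.0002, 0.0028], [-0.0042, 0.0002, 0.0028], [-0.0042, 0.0002, 0.0028], [-0.0042, 0.0002, 0.0028]]
```

Call:
arm_command(twist=[[0,0,0],[0,0,0],[0,0,0],[0,0,0],[0,0,0]], delta_pos=[[-0.0042,0.0002,0.0028],[-0.0042,0.0002,0.0028],[-0.0042,0.0002,0.0028],[-0.0042,0.0002,0.0028],[-0.0042,0.0002,0.0028]], claw=[1,1,1,1,1])

```text
time: 13.2
tcp_pos: [0.5469, 0.2648, 0.1139]
tool_rot: [-1.945, -1.368, -1.034]
ft_force: [-0.7, -0.3, -2.4]
gripper_width: 0.0594
finger_force: 50.0
```

Call:
arm_command(twist=[[0,0,0],[0,0,0],[0,0,0]], delta_pos=[[-0.0016,0,0.0012],[-0.0008,0,0.0006],[0,0,0]], claw=[1,1,1])

```text
time: 13.5
tcp_pos: [0.5468, 0.265, 0.1112]
tool_rot: [-1.944, -1.368, -1.033]
ft_force: [0.4, -0.6, -2.4]
gripper_width: 0.0594
finger_force: 50.0
```

Call:
arm_command(twist=[[0,0,0],[0,0,0]], delta_pos=[[-0.0008,0,0.0006],[-0.0008,0,0.0006]], claw=[1,1])

```text
time: 13.7
tcp_pos: [0.547, 0.2651, 0.1095]
tool_rot: [-1.944, -1.368, -1.034]
ft_force: [0.7, -0.7, -3.0]
gripper_width: 0.0595
finger_force: 50.0
```

Call:
arm_command(twist=[[0,0,0],[0,0,0]], delta_pos=[[-0.0008,0,0.0006],[0,0,0]], claw=[1,1])

```text
time: 13.9
tcp_pos: [0.5471, 0.2653, 0.109]
tool_rot: [-1.943, -1.367, -1.035]
ft_force: [-0.5, -0.4, 1.4]
gripper_width: 0.0597
finger_force: 50.0
```

Contact is felt: fz went from -2.5 to +1.4 N. I'll open the fingers, back off, and rise.

Call:
arm_command(twist=[[0,0,0],[0,0,0],[0,0,0],[0,0,0],[0,0,0]], delta_pos=[[0,0,0],[0,0,0],[0,0,0],[0,0,0],[0,0,0]], claw=[-0.2,-0.6,-1,-1,-1])

```text
time: 14.4
tcp_pos: [0.5469, 0.2651, 0.1084]
tool_rot: [-1.944, -1.368, -1.034]
ft_force: [-0.4, 0.0, 0.5]
gripper_width: 0.0823
finger_force: 0.0
```

Call:
arm_command(twist=[[0,0,0],[0,0,0],[0,0,0],[0,0,0],[0,0,0]], delta_pos=[[0,0,-0.01],[0,0,-0.02],[0,0,-0.03],[0,0,-0.03],[0,0,0]], claw=[-1,-1,-1,-1,-1])

```text
time: 14.9
tcp_pos: [0.5225, 0.1922, 0.1602]
tool_rot: [-1.948, -1.367, -1.038]
ft_force: [0.8, -0.8, 0.4]
gripper_width: 0.0874
finger_force: 0.0
```

Call:
arm_command(twist=[[0,0,0],[0,0,0],[0,0,0],[0,0,0],[0,0,0]], delta_pos=[[0.033,0,-0.0224],[0.033,0,-0.0224],[0.033,0,-0.0224],[0,0,0],[0,0,0]], claw=[-1,-1,-1,-1,-1])

```text
time: 15.4
tcp_pos: [0.5217, 0.1945, 0.2787]
tool_rot: [-1.944, -1.37, -1.035]
ft_force: [0.7, -0.1, -0.1]
gripper_width: 0.0869
finger_force: 0.0
```

```bash
python3 - <<'E'
from h import *;from plant import monitor,viewer
s=monitor.sense();print(s["time"],s["tcp_pos"],s["q"].round(2))
a=viewer.get_image("scene");b=viewer.get_image("side")
cv2.imwrite("pics/sc4.png",a);cv2.imwrite("pics/sd4.png",b)
cv2.imwrite("pics/s4.png",np.hstack([cv2.resize(a[110:230,300:430],None,fx=3,fy=3,interpolation=cv2.INTER_CUBIC),cv2.resize(b[180:300,145:275],None,fx=3,fy=3,interpolation=cv2.INTER_CUBIC)]))
ct,m=blue(b,(185,185,225,285));print("side",cv2.approxPolyDP(cv2.convexHull(ct),2,True)[:,0].tolist())
C=viewer.get_calibration("side");Z=np.array([0,0,1]);yt=np.array([np.cos(RY),np.sin(RY),0])
for l in (0,4,8,12):
  le=np.radians(l);xt=-np.sin(le)*RX+np.cos(le)*Z;zt=np.cos(le)*RX+np.sin(le)*Z
  B=RK+.0025*RX+[0,0,.012]+.006*zt
  print(l,[(proj(C,B+i*.15*xt+j*.03*yt)+[2,1]).round(1).tolist() for i in(0,1) for j in(-1,1)])
E
```

```text
15.4 [0.52173433 0.19451491 0.27868874] [-0.33  0.43  1.97  1.15  1.14 -0.73]
side [[212, 210], [221, 222], [208, 279], [203, 254]]
0 [[209.5, 280.7], [200.8, 266.6], [205.8, 223.7], [196.7, 211.0]]
4 [[209.5, 280.5], [200.8, 266.5], [210.5, 222.6], [201.2, 210.0]]
8 [[209.5, 280.4], [200.8, 266.4], [215.1, 221.8], [205.8, 209.3]]
12 [[209.5, 280.2], [200.8, 266.2], [219.7, 221.3], [210.2, 208.9]]
```

View pics/s4.png

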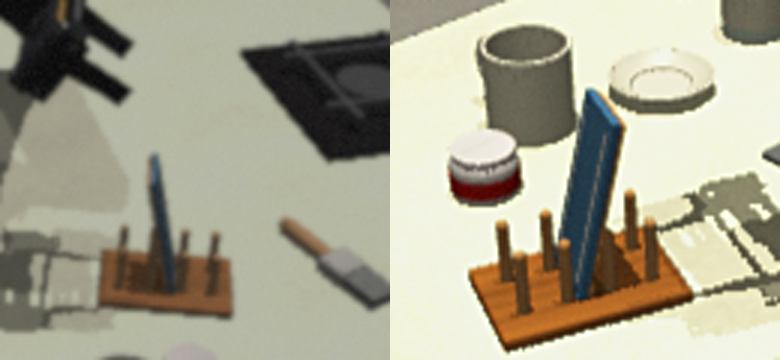

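The trivet now leans about 12° against the dowels, cork side back and blue face towards +y, bottom near side (208,279). I'll fit the arm's kinematics from logged states to check that the regrasp pose is within joint range, then plan it.

```bash
cat >> h.py <<'E'
from scipy.optimize import least_squares
def dirn(q):
    c1,s1=np.cos(q[0]),np.sin(q[0]);t=q[1]+q[2];er=np.array([c1,s1,0]);h=np.array([-s1,c1,0]);Z=np.array([0,0,1.])
    f=np.sin(t)*er+np.cos(t)*Z;g=np.cos(t)*er-np.sin(t)*Z;return er,h,f,np.cos(q[4])*f+np.sin(q[4])*(np.cos(q[3])*g+np.sin(q[3])*h)
def fk(q,k):
    er,h,f,d=dirn(q);Z=np.array([0,0,1.]);return (k[0]+k[1]*np.sin(q[1]))*er+k[2]*f+k[3]*h+(k[4]+k[1]*np.cos(q[1]))*Z+k[5]*d
LOG=[([-1.4645,.5285,1.4339,0,1.1814],[.17555,-.59912,.23558]),([-.716,.3567,1.5404,-.0007,1.2455],[.47976,-.2705,.30009]),([-.16,.61,1.96,1.35,.99],[.5455,.2642,.2015]),([-.33,.43,1.97,1.15,1.14],[.52173,.19451,.27869])]
KF=least_squares(lambda k:np.concatenate([fk(q,k)-p for q,p in LOG]),[0,.45,.4,.11,.35,.2])
def ik(P,d,q0=(.2,.6,1.7,-.5,1.3)):
    r=least_squares(lambda q:np.concatenate([fk(q,KF.x)-P,.3*(dirn(q)[3]-d)]),q0);return r.x.round(2),round(float(np.abs(r.fun).max()),4)
E
python3 - <<'E'
from h import *
print(KF.x.round(3),np.abs(KF.fun).max().round(4))
Z=np.array([0,0,1]);le=np.radians(12);xt=-np.sin(le)*RX+np.cos(le)*Z
c=RK+.0055*RX+[0,0,.0133]+.075*xt;G=c+.025*xt;print("c",c.round(4),"G",G.round(4))
for t in(-53,-58):
    R=tool(RY,np.radians(t));d=R[:,2];P=G-.0115*d;print(t,P.round(4),ik(P,d),ik(P-.1*d,d))
    for yaw in (3.6,):
      R=tool(np.radians(yaw),np.radians(t+78));print(" pile",ik(np.array([.5665,-.3,.05]),R[:,2],(-.5,.6,1.7,.3,1.3)))
R0=tool(RY,0);M=np.array([.5475,.2675,.34]);plan(M,R0,8)
t=-53;R=tool(RY,np.radians(t));d=R[:,2];plan(G-.1115*d,R,10,dict(tcp_pos=M,tool_rot=Rn.from_matrix(R0).as_rotvec()))
E
```

```text
[0.021 0.401 0.392 0.105 0.362 0.304] 0.0282
c [0.5441 0.258  0.0867] G [0.5423 0.2531 0.1111]
-53 [0.5454 0.2618 0.118 ] (array([ 0.53,  1.41,  0.48, -0.59,  1.97]), 0.0) (array([ 0.59,  1.56, -0.  , -0.66,  2.21]), 0.0209)
 pile (array([-0.79,  1.11,  1.04,  0.29,  1.34]), 0.0)
-58 [0.5456 0.2623 0.1172] (array([ 0.54,  1.54,  0.27, -0.67,  2.11]), 0.0) (array([ 0.61,  1.59,  0.  , -0.72,  2.22]), 0.0297)
 pile (array([-0.77,  1.06,  1.12,  0.25,  1.24]), 0.0)
n 8 deg/row 7.0 mm/row 12.5
twist [-0.0005, -0.1222, -0.0002]
[[0.0119, -0.0, 0.0036], [0.0123, -0.0, 0.0022], [0.0125, 0.0, 0.0006], [0.0124, 0.0, -0.0009], [0.0122, 0.0, -0.0024]]
[[0.0119, 0.0, -0.0039], [0.0113, 0.0, -0.0053], [0.0106, 0.0, -0.0066]]
n 10 deg/row 5.3 mm/row 17.8
twist [0.0, -0.0925, -0.0]
[[0.0074, 0.0, 0.0162], [0.0088, 0.0, 0.0154], [0.0102, 0.0, 0.0145], [0.0115, 0.0, 0.0135], [0.0127, 0.0, 0.0124]]
[[0.0138, 0.0, 0.0112], [0.0148, 0.0, 0.0099], [0.0156, 0.0, 0.0085], [0.0164, 0.0, 0.007], [0.0169, 0.0, 0.0054]]
```

```bash
cat >> h.py <<'E'
def fk(q,k):
    er,h,f,d=dirn(q);Z=np.array([0,0,1.]);t=q[1]+q[2];g=np.cos(t)*er-np.sin(t)*Z;hw=np.cos(q[3])*h-np.sin(q[3])*g
    return (k[0]+k[1]*np.sin(q[1]))*er+k[2]*f+k[3]*h+(k[4]+k[1]*np.cos(q[1]))*Z+k[5]*d+k[6]*g+k[7]*hw
from plant import monitor as _m
_s=_m.sense();LOG=LOG+[(_s["q"].tolist(),_s["tcp_pos"].tolist())]
def kf(free):
    x0=np.array([0,.45,.4,.11,.35,.2,0,0.]);
    def full(x): y=np.zeros(8);y[free]=x;return y
    r=least_squares(lambda x:np.concatenate([fk(q,full(x))-p for q,p in LOG]),x0[free]);return full(r.x),np.abs(r.fun).max()
E
python3 - <<'E'
from h import *
for fr in ([0,1,2,3,4,5],[1,2,3,4,5,6],[1,2,4,5,6,7],[0,1,2,4,5,7],[1,2,4,5,7],[1,2,3,4,5,7],[0,1,2,4,5,6,7]):
    k,e=kf(fr);print(fr,k.round(3),e.round(4))
E
```

```text
[0, 1, 2, 3, 4, 5] [0.    0.429 0.396 0.104 0.342 0.306 0.    0.   ] 0.0314
[1, 2, 3, 4, 5, 6] [0.    0.588 0.391 0.111 0.271 0.291 0.111 0.   ] 0.0013
[1, 2, 4, 5, 6, 7] [0.    0.246 0.546 0.    0.7   0.379 0.113 0.094] 0.0308
[0, 1, 2, 4, 5, 7] [-0.187  0.38   0.615  0.     0.547  0.391  0.     0.097] 0.0402
[1, 2, 4, 5, 7] [0.    0.114 0.539 0.    0.739 0.389 0.    0.086] 0.0563
[1, 2, 3, 4, 5, 7] [ 0.     0.459  0.383  0.111  0.307  0.301  0.    -0.009] 0.0285
[0, 1, 2, 4, 5, 6, 7] [-0.205  0.553  0.63   0.     0.485  0.38   0.126  0.107] 0.0174
```

```bash
cat >> h.py <<'E'
K,_=kf([1,2,3,4,5,6])
LO=[-3.08,-.75,.22,-1.43,0];HI=[3.08,2.2,2.44,4.57,2.65]
def ik(P,d,q0=(.3,.7,1.7,-.5,1.5)):
    r=least_squares(lambda q:np.concatenate([fk(q,K)-P,.3*(dirn(q)[3]-d)]),q0,bounds=(LO,HI));return r.x.round(2).tolist(),round(float(np.abs(r.fun).max()),4)
E
python3 - <<'E'
from h import *
Z=np.array([0,0,1]);le=np.radians(12);xt=-np.sin(le)*RX+np.cos(le)*Z
G=np.array([.5423,.2531,.1111])
for t in(-48,-53,-58,-65,-72):
    R=tool(RY,np.radians(t));d=R[:,2];P=G-.0115*d;print(t,ik(P,d),ik(P-.08*d,d))
    R=tool(np.radians(3.6),np.radians(t+78));print(" pile",ik(np.array([.5665,-.3,.05]),R[:,2],(-.5,.6,1.7,.3,1.3)))
print(ik(np.array([.5475,.2675,.34]),np.array([0,0,-1.])))
E
```

```text
-48 ([0.5, 0.96, 1.13, -0.52, 1.72], 0.0) ([0.55, 0.97, 0.94, -0.51, 1.9], 0.0)
 pile ([-0.81, 0.93, 1.28, 0.33, 1.36], 0.0)
-53 ([0.52, 1.01, 1.09, -0.56, 1.8], 0.0) ([0.57, 1.03, 0.88, -0.56, 1.98], 0.0)
 pile ([-0.79, 0.9, 1.32, 0.29, 1.28], 0.0)
-58 ([0.53, 1.05, 1.05, -0.61, 1.87], 0.0) ([0.58, 1.08, 0.83, -0.62, 2.05], 0.0)
 pile ([-0.77, 0.87, 1.36, 0.25, 1.19], 0.0)
-65 ([0.54, 1.11, 0.99, -0.67, 1.97], 0.0) ([0.59, 1.16, 0.75, -0.7, 2.15], 0.0)
 pile ([-0.73, 0.83, 1.42, 0.18, 1.06], 0.0)
-72 ([0.55, 1.17, 0.94, -0.74, 2.07], 0.0) ([0.61, 1.23, 0.68, -0.79, 2.25], 0.0)
 pile ([-0.7, 0.81, 1.47, 0.09, 0.94], 0.0)
([0.27, 0.41, 1.34, 0.0, 1.39], 0.0)
```

All these poses are reachable with margin. I'll use tilt -63°, which is 15° off the face normal, with a shallow grip so the fingertips stay above the pile.

```bash
python3 - <<'E'
from h import *
G=np.array([.5423,.2531,.1111])
R0=tool(RY,0);M=np.array([.5475,.2675,.34]);plan(M,R0,8)
R=tool(RY,np.radians(-63));d=R[:,2];print((G-.0105*d).round(4));plan(G-.0905*d,R,10,dict(tcp_pos=M,tool_rot=Rn.from_matrix(R0).as_rotvec()))
E
```

```text
n 8 deg/row 7.0 mm/row 12.5
twist [-0.0005, -0.1222, -0.0002]
[[0.0119, -0.0, 0.0036], [0.0123, -0.0, 0.0022], [0.0125, 0.0, 0.0006], [0.0124, 0.0, -0.0009], [0.0122, 0.0, -0.0024]]
[[0.0119, 0.0, -0.0039], [0.0113, 0.0, -0.0053], [0.0106, 0.0, -0.0066]]
[0.5455 0.2619 0.1159]
n 10 deg/row 6.3 mm/row 19.9
twist [0.0, -0.11, -0.0]
[[0.0065, -0.0, 0.0188], [0.0086, -0.0, 0.018], [0.0105, -0.0, 0.0169], [0.0123, -0.0, 0.0157], [0.0139, -0.0, 0.0142]]
[[0.0154, -0.0, 0.0126], [0.0167, -0.0, 0.0108], [0.0178, -0.0, 0.0089], [0.0186, -0.0, 0.0069], [0.0193, -0.0, 0.0049]]
```

Call:
arm_command(twist=[[0,-0.1222,0],[0,-0.1222,0],[0,-0.1222,0],[0,-0.1222,0],[0,-0.1222,0]], delta_pos=[[0.0119,0,0.0036],[0.0123,0,0.0022],[0.0125,0,0.0006],[0.0124,0,-0.0009],[0.0122,0,-0.0024]], claw=[-1,-1,-1,-1,-1])

```text
time: 16.0
tcp_pos: [0.5377, 0.2399, 0.3163]
tool_rot: [-2.372, -1.668, -0.43]
ft_force: [0.3, -0.1, -0.6]
gripper_width: 0.087
finger_force: 0.0
```

Call:
arm_command(twist=[[0,-0.1222,0],[0,-0.1222,0],[0,-0.1222,0]], delta_pos=[[0.0119,0,-0.0039],[0.0113,0,-0.0053],[0.0106,0,-0.0066]], claw=[-1,-1,-1])

```text
time: 16.3
tcp_pos: [0.5477, 0.2676, 0.3398]
tool_rot: [2.568, 1.809, -0.012]
ft_force: [0.3, 0.1, -0.2]
gripper_width: 0.0871
finger_force: 0.0
```

Call:
arm_command(twist=[[0,-0.11,0],[0,-0.11,0],[0,-0.11,0],[0,-0.11,0],[0,-0.11,0]], delta_pos=[[0.0065,0,0.0188],[0.0086,0,0.018],[0.0105,0,0.0169],[0.0123,0,0.0157],[0.0139,0,0.0142]], claw=[-1,-1,-1,-1,-1])

```text
time: 16.8
tcp_pos: [0.5583, 0.2984, 0.2439]
tool_rot: [2.249, 1.588, -0.647]
ft_force: [0.5, -0.3, -0.9]
gripper_width: 0.0869
finger_force: 0.0
```

Call:
arm_command(twist=[[0,-0.11,0],[0,-0.11,0],[0,-0.11,0],[0,-0.11,0],[0,-0.11,0]], delta_pos=[[0.0154,0,0.0126],[0.0167,0,0.0108],[0.0178,0,0.0089],[0.0186,0,0.0069],[0.0193,0,0.0049]], claw=[-1,-1,-1,-1,-1])

```text
time: 17.3
tcp_pos: [0.5689, 0.3292, 0.1497]
tool_rot: [1.843, 1.304, -1.144]
ft_force: [0.8, -0.3, 0.3]
gripper_width: 0.087
finger_force: 0.0
```

Call:
arm_command(twist=[[0,0,0],[0,0,0],[0,0,0]], delta_pos=[[0,0,0],[0,0,0],[0,0,0]], claw=[-1,-1,-1])

```text
time: 17.6
tcp_pos: [0.5705, 0.3288, 0.1557]
tool_rot: [1.853, 1.304, -1.131]
ft_force: [-0.2, -0.0, 1.0]
gripper_width: 0.0871
finger_force: 0.0
```

```bash
python3 - <<'E'
from h import *;from plant import monitor,viewer
s=monitor.sense();print(s["time"],s["tcp_pos"],s["q"].round(2))
R=tool(RY,np.radians(-63));plan([.5455,.2619,.1159],R,5)
i,c=snap("w11");h=cv2.cvtColor(i,cv2.COLOR_BGR2HSV)
ct,m=blue(i,(0,0,560,250));print(cv2.approxPolyDP(cv2.convexHull(ct),4,True)[:,0].tolist())
# predicted blue face corners
Z=np.array([0,0,1]);yt=np.array([np.cos(RY),np.sin(RY),0])
for l,b in((12,.0055),(9,.0035)):
  le=np.radians(l);xt=-np.sin(le)*RX+np.cos(le)*Z;zt=np.cos(le)*RX+np.sin(le)*Z
  B=RK+b*RX+[0,0,.0133]+.006*zt
  print(l,[proj(c,B+i*.15*xt+j*.03*yt).round(1).tolist() for i in(0,1) for j in(-1,1)])
E
```

```text
17.6 [0.57052407 0.328781   0.15569628] [ 0.59  1.13  0.77 -0.67  2.13  0.85]
n 5 deg/row 0.04 mm/row 16.3
twist [-0.0001, -0.0007, -0.0001]
[[0.0006, -0.0002, 0.0163], [0.0006, -0.0002, 0.0163], [0.0006, -0.0002, 0.0163], [0.0006, -0.0002, 0.0163], [0.0006, -0.0002, 0.0163]]
[[301, 75], [307, 140], [306, 249], [253, 249], [255, 76]]
12 [[236.8, 72.5], [319.7, 72.4], [237.3, 279.2], [319.5, 279.1]]
9 [[237.1, 73.6], [319.4, 73.6], [236.2, 280.9], [320.5, 280.9]]
```

View pics/w11.png

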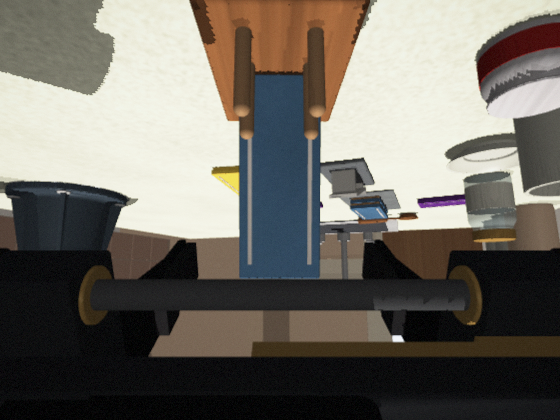

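The wrist view is centred on the blue face between the fingers, x 239–320, top edge at y≈277, bottom near y≈74. The prediction was 237–320, 279 and 72, so I'll close in and grip.

Call:
arm_command(twist=[[0,0,0],[0,0,0],[0,0,0],[0,0,0],[0,0,0]], delta_pos=[[0.0006,0,0.0163],[0.0006,0,0.0163],[0.0006,0,0.0163],[0.0006,0,0.0163],[0.0006,0,0.0163]], claw=[-1,-1,-1,-1,-1])

```text
time: 18.15
tcp_pos: [0.547, 0.2615, 0.1182]
tool_rot: [1.857, 1.303, -1.125]
ft_force: [-0.2, -0.4, 0.2]
gripper_width: 0.0868
finger_force: 0.0
```

Call:
arm_command(twist=[[0,0,0],[0,0,0],[0,0,0],[0,0,0],[0,0,0]], delta_pos=[[0,0,0],[0,0,0],[0,0,0],[0,0,0],[0,0,0]], claw=[-1,-1,1,1,1], squeeze=60)

```text
time: 18.65
tcp_pos: [0.546, 0.2625, 0.1141]
tool_rot: [1.85, 1.305, -1.133]
ft_force: [-0.6, 0.2, -0.4]
gripper_width: 0.0706
finger_force: 0.0
```

Call:
arm_command(twist=[[0,0,0],[0,0,0],[0,0,0]], delta_pos=[[0,0,0],[0,0,0],[0,0,0]], claw=[1,1,1])

```text
time: 18.95
tcp_pos: [0.5458, 0.2621, 0.1135]
tool_rot: [1.85, 1.304, -1.135]
ft_force: [0.2, 0.4, 1.7]
gripper_width: 0.059
finger_force: 60.0
```

```bash
python3 - <<'E'
from h import *;from plant import monitor
s=monitor.sense();print(s["time"],s["tcp_pos"],s["tool_rot"],s["gripper_width"],s["finger_force"],s["ft_force"])
plan(s["tcp_pos"]+[0,0,.16],tool(RY,np.radians(-63)),6)
E
```

```text
18.95 [0.54580116 0.26205107 0.11351262] [ 1.84972153  1.30434551 -1.1348092 ] 0.05896752800131871 59.985331892967224 [0.22932941 0.40861998 1.65599085]
n 6 deg/row 0.02 mm/row 26.7
twist [-0.0001, -0.0, 0.0003]
[[-0.0238, -0.0, -0.0121], [-0.0238, -0.0, -0.0121], [-0.0238, -0.0, -0.0121], [-0.0238, -0.0, -0.0121], [-0.0238, -0.0, -0.0121]]
[[-0.0238, -0.0, -0.0121]]
```

Call:
arm_command(twist=[[0,0,0],[0,0,0],[0,0,0],[0,0,0],[0,0,0]], delta_pos=[[-0.006,0,-0.003],[-0.012,0,-0.006],[-0.0238,0,-0.0121],[-0.0238,0,-0.0121],[-0.0238,0,-0.0121]], claw=[1,1,1,1,1])

```text
time: 19.45
tcp_pos: [0.5458, 0.2616, 0.2155]
tool_rot: [1.851, 1.304, -1.134]
ft_force: [-0.5, 1.2, -1.6]
gripper_width: 0.059
finger_force: 60.0
```

Call:
arm_command(twist=[[0,0,0],[0,0,0],[0,0,0],[0,0,0],[0,0,0]], delta_pos=[[-0.0238,0,-0.0121],[-0.0238,0,-0.0121],[0,0,0],[0,0,0],[0,0,0]], claw=[1,1,1,1,1])

```text
time: 19.95
tcp_pos: [0.5454, 0.2612, 0.2658]
tool_rot: [1.849, 1.306, -1.138]
ft_force: [0.0, -0.4, -3.3]
gripper_width: 0.0589
finger_force: 60.0
```

```bash
cat >> h.py <<'E'
R1=Rn.from_rotvec([1.84972,1.30435,-1.13481]).as_matrix();T1=np.array([.5458,.26205,.11351])
PC=np.array([.5665,-.277,0]);PY=np.radians(3.7)
def pile(tilt,lean):  # TCP target with trivet lying at centre PC, height of centre .034
    off=offs(lean);R=tool(PY,np.radians(tilt));return PC+[0,0,.034]-R@off,R
def offs(lean,b=.0055):
    le=np.radians(lean);xt=-np.sin(le)*RX+np.cos(le)*np.array([0,0,1]);c=RK+b*RX+[0,0,.0133]+.075*xt
    o=R1.T@(c-T1);o[1]=0;return o
E
python3 - <<'E'
from h import *;from plant import monitor,viewer
s=monitor.sense();print(s["time"],s["tcp_pos"],s["gripper_width"],s["finger_force"],s["ft_force"])
d=R1[:,2];print("tilt",np.degrees(np.arctan2(d@RX,-d[2])).round(2),offs(12).round(4))
P,R=pile(15,12);print("pile P",P.round(4),ik(P,R[:,2],(-.5,.6,1.7,.3,1.3)),R1.T@np.array([0,0,1]))
plan(P+[0,0,.12],R,18)
b=viewer.get_image("side");cv2.imwrite("pics/sd5.png",b);ct,m=blue(b,(150,90,260,260));print(cv2.approxPolyDP(cv2.convexHull(ct),2,True)[:,0].tolist())
C=viewer.get_calibration("side");Z=np.array([0,0,1]);yt=np.array([np.cos(RY),np.sin(RY),0])
Rm=Rn.from_rotvec(s["tool_rot"]).as_matrix()
for l in(8,10,12,14):
  le=np.radians(l);xt=-np.sin(le)*RX+np.cos(le)*Z;zt=np.cos(le)*RX+np.sin(le)*Z;c=s["tcp_pos"]+Rm@offs(l)
  print(l,[(proj(C,c+.006*zt+i*.075*xt+j*.03*yt)+[2,0]).round(1).tolist() for i in(-1,1) for j in(-1,1)])
E
```

```text
19.95 [0.545396   0.26123818 0.26575202] 0.05894577314098082 59.984285831451416 [ 0.01185496 -0.3615282  -3.3177466 ]
tilt -62.98 [0.0219 0.     0.0161]
pile P [ 0.5681 -0.3023  0.0439] ([-0.74, 0.85, 1.4, 0.2, 1.09], 0.0) [-0.89087021 -0.00187192 -0.45425408]
n 18 deg/row 4.49 mm/row 31.8
twist [-0.0102, 0.0745, -0.0223]
[[-0.0082, 0.0118, 0.0284], [-0.0105, 0.0113, 0.0279], [-0.0128, 0.0107, 0.0271], [-0.015, 0.0101, 0.0262], [-0.0172, 0.0095, 0.0251]]
[[-0.0192, 0.0089, 0.0238], [-0.0211, 0.0082, 0.0224], [-0.0229, 0.0075, 0.0208], [-0.0245, 0.0067, 0.0191], [-0.026, 0.006, 0.0173]]
[[-0.0274, 0.0052, 0.0154], [-0.0286, 0.0045, 0.0134], [-0.0296, 0.0037, 0.0112], [-0.0304, 0.0029, 0.009], [-0.031, 0.0021, 0.0068]]
[[-0.0315, 0.0014, 0.0044], [-0.0318, 0.0007, 0.0021], [-0.0318, -0.0001, -0.0003]]
[[202, 184], [213, 187], [205, 221], [197, 210]]
8 [[204.7, 221.1], [195.7, 208.5], [210.5, 154.6], [200.7, 144.1]]
10 [[204.7, 221.0], [195.7, 208.4], [213.0, 154.5], [203.1, 144.0]]
12 [[204.8, 220.9], [195.7, 208.3], [215.5, 154.4], [205.5, 143.9]]
14 [[204.8, 220.8], [195.7, 208.2], [218.0, 154.4], [207.9, 144.0]]
```

Call:
arm_command(twist=[[-0.0102,0.0745,-0.0223],[-0.0102,0.0745,-0.0223],[-0.0102,0.0745,-0.0223],[-0.0102,0.0745,-0.0223],[-0.0102,0.0745,-0.0223]], delta_pos=[[-0.0082,0.0118,0.0284],[-0.0105,0.0113,0.0279],[-0.0128,0.0107,0.0271],[-0.015,0.0101,0.0262],[-0.0172,0.0095,0.0251]], claw=[1,1,1,1,1])

```text
time: 20.5
tcp_pos: [0.5515, 0.1039, 0.2372]
tool_rot: [2.038, 1.647, -0.825]
ft_force: [-0.0, -1.2, -2.3]
gripper_width: 0.0588
finger_force: 60.0
```

Call:
arm_command(twist=[[-0.0102,0.0745,-0.0223],[-0.0102,0.0745,-0.0223],[-0.0102,0.0745,-0.0223],[-0.0102,0.0745,-0.0223],[-0.0102,0.0745,-0.0223]], delta_pos=[[-0.0192,0.0089,0.0238],[-0.0211,0.0082,0.0224],[-0.0229,0.0075,0.0208],[-0.0245,0.0067,0.0191],[-0.026,0.006,0.0173]], claw=[1,1,1,1,1])

```text
time: 21.0
tcp_pos: [0.5574, -0.0525, 0.2092]
tool_rot: [2.178, 1.97, -0.449]
ft_force: [0.7, 0.3, -2.4]
gripper_width: 0.0592
finger_force: 60.0
```

Call:
arm_command(twist=[[-0.0102,0.0745,-0.0223],[-0.0102,0.0745,-0.0223],[-0.0102,0.0745,-0.0223],[-0.0102,0.0745,-0.0223],[-0.0102,0.0745,-0.0223]], delta_pos=[[-0.0274,0.0052,0.0154],[-0.0286,0.0045,0.0134],[-0.0296,0.0037,0.0112],[-0.0304,0.0029,0.009],[-0.031,0.0021,0.0068]], claw=[1,1,1,1,1])

```text
time: 21.5
tcp_pos: [0.5636, -0.2089, 0.1808]
tool_rot: [-2.176, -2.184, -0.001]
ft_force: [0.4, 0.2, -2.7]
gripper_width: 0.0589
finger_force: 60.0
```

Call:
arm_command(twist=[[-0.0102,0.0745,-0.0223],[-0.0102,0.0745,-0.0223],[-0.0102,0.0745,-0.0223],[0,0,0],[0,0,0]], delta_pos=[[-0.0315,0.0014,0.0044],[-0.0318,0.0007,0.0021],[-0.0318,-0.0001,-0.0003],[0,0,0],[0,0,0]], claw=[1,1,1,1,1])

```text
time: 22.0
tcp_pos: [0.5673, -0.3028, 0.163]
tool_rot: [-2.01, -2.139, -0.266]
ft_force: [0.4, 0.4, -1.9]
gripper_width: 0.0589
finger_force: 60.0
```

Call:
arm_command(twist=[[0,0,0],[0,0,0]], delta_pos=[[0,0,0],[0,0,0]], claw=[1,1])

```text
time: 22.2
tcp_pos: [0.5688, -0.3, 0.1653]
tool_rot: [-2.007, -2.146, -0.267]
ft_force: [-1.5, 0.5, -2.0]
gripper_width: 0.0586
finger_force: 60.0
```

```bash
python3 - <<'E'
from h import *;from plant import monitor,viewer
s=monitor.sense();print(s["time"],s["tcp_pos"],s["finger_force"])
P,R=pile(15,12);plan(P+[0,0,.12],R,2)
snap("w12")
w=cv2.imread("pics/w12.png");a=viewer.get_image("scene");b=viewer.get_image("side");cv2.imwrite("pics/sc6.png",a);cv2.imwrite("pics/sd6.png",b)
f=lambda i,k:cv2.resize(i,k,interpolation=cv2.INTER_CUBIC)
cv2.imwrite("pics/s6.png",np.vstack([f(w[:250],(672,300)),np.hstack([f(a[170:260,140:240],(333,300)),f(b[120:220,290:400],(330,300)),np.zeros((300,9,3),np.uint8)])]))
E
```

```text
22.2 [ 0.56875085 -0.30004265  0.16525932] 59.97863709926605
n 2 deg/row 0.08 mm/row 1.4
twist [0.0003, -0.0005, 0.0012]
[[-0.0012, -0.0004, 0.0004], [-0.0012, -0.0004, 0.0004]]
```

View pics/s6.png

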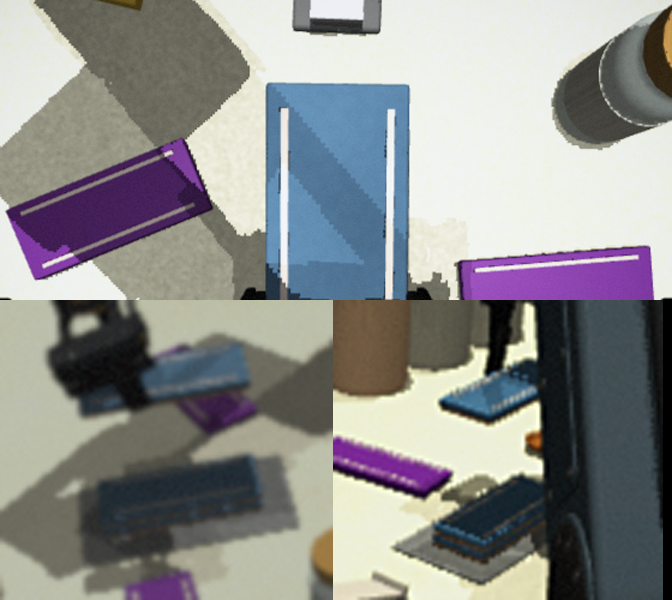

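The trivet is now blue side up, level and parallel above the pile: wrist view 267–409 across, far edge at y≈85 in the 1.2x crop. From here I'll measure only numerically, with no more pictures. I'll check its pitch and offset from the far corners.

```bash
python3 - <<'E'
from h import *;from plant import monitor,viewer
import pickle
im=cv2.imread("pics/w12.png");c=pickle.load(open("pics/w12.pkl","rb"));s=monitor.sense()
h=cv2.cvtColor(im,cv2.COLOR_BGR2HSV);m=cv2.inRange(h,(95,60,40),(118,255,255));m[:,:200]=0;m[:,360:]=0;m=cv2.morphologyEx(m,cv2.MORPH_CLOSE,np.ones((9,9)))
ys=range(74,225,10);L=[];Rr=[]
for y in range(74,225,3):
    x=np.where(m[y])[0];L.append((y,x.min()));Rr.append((y,x.max()+1))
L=np.array(L);Rr=np.array(Rr)
pl=np.polyfit(L[:,0],L[:,1],1);pr=np.polyfit(Rr[:,0],Rr[:,1],1)
col=[np.where(m[:,x])[0].min() for x in range(230,336,4)];top=np.polyfit(range(230,336,4),col,1)
print("edges",pl,pr,"res",np.std(L[:,1]-np.polyval(pl,L[:,0])),np.std(Rr[:,1]-np.polyval(pr,Rr[:,0])),"top",top)
def isect(p): y=100.
def corner(p):
    y=80.
    for _ in range(9): y=np.polyval(top,np.polyval(p,y))
    return np.array([np.polyval(p,y),y])
cl,cr=corner(pl),corner(pr);print(cl,cr)
Rm=Rn.from_rotvec(s["tool_rot"]).as_matrix()
for dl in(-3,0,3):
  for o in (offs(12+dl),):
    ctr=s["tcp_pos"]+Rm@o
    # if true lean differs, trivet pitched by -dl when tool at tilt15
    a=np.radians(dl);Y=np.array([-np.sin(PY),np.cos(PY),0]);X=np.array([np.cos(PY),np.sin(PY),0]);Z=np.array([0,0,1])
    e=np.cos(a)*Y-np.sin(a)*Z*(-1);n=np.cos(a)*Z-np.sin(a)*Y
    for sgn in (1,):
      F=ctr+.075*e+.006*n;N=ctr+0*e+.006*n
      q=[proj(c,F-.03*X),proj(c,F+.03*X),proj(c,N-.03*X),proj(c,N+.03*X)];print(dl,np.round(q,1).tolist(), "edges at that y",[np.polyval(pl,q[2][1]).round(1),np.polyval(pr,q[3][1]).round(1)])
# direct estimate: top width -> depth
w=cr-cl;print("far depth est",c["intrinsics"][0,0]*.06/np.linalg.norm(w))
E
```

```text
edges [-5.15837104e-03  2.22592127e+02] [-9.71342383e-03  3.41898281e+02] res 0.30568214819533185 0.25221697629020434 top [1.22100122e-02 6.66678877e+01]
[222.23423185  69.38137035] [341.21023921  70.83406885]
-3 [[219.7, 66.6], [341.9, 66.9], [218.4, 219.4], [342.6, 219.6]] edges at that y [np.float64(221.5), np.float64(339.8)]
0 [[219.8, 67.2], [341.9, 67.5], [219.9, 219.8], [341.1, 220.0]] edges at that y [np.float64(221.5), np.float64(339.8)]
3 [[219.8, 67.9], [341.9, 68.2], [221.3, 219.8], [339.7, 220.0]] edges at that y [np.float64(221.5), np.float64(339.8)]
far depth est 0.1698820483738701
```

The pitch is level within about 0.3°, the lateral error under 0.5 mm, and the trivet sits about 1 mm short along y, which I'll correct. Lowering.

```bash
python3 - <<'E'
from h import *
P,R=pile(15,12);plan(P+[0,.001,.008],R,8)
E
```

```text
n 8 deg/row 0.02 mm/row 14.2
twist [0.0002, 0.0, 0.0003]
[[-0.0038, -0.0002, 0.0137], [-0.0038, -0.0002, 0.0137], [-0.0038, -0.0002, 0.0137], [-0.0038, -0.0002, 0.0137], [-0.0038, -0.0002, 0.0137]]
[[-0.0038, -0.0002, 0.0137], [-0.0038, -0.0001, 0.0137], [-0.0038, -0.0001, 0.0137]]
```

Call:
arm_command(twist=[[0,0,0],[0,0,0],[0,0,0],[0,0,0],[0,0,0]], delta_pos=[[-0.0038,-0.0002,0.0137],[-0.0038,-0.0002,0.0137],[-0.0038,-0.0002,0.0137],[-0.0038,-0.0002,0.0137],[-0.0038,-0.0002,0.0137]], claw=[1,1,1,1,1])

```text
time: 22.85
tcp_pos: [0.5678, -0.3025, 0.0924]
tool_rot: [-2.01, -2.144, -0.267]
ft_force: [-0.4, -0.3, -1.9]
gripper_width: 0.059
finger_force: 60.0
```

Call:
arm_command(twist=[[0,0,0],[0,0,0],[0,0,0],[0,0,0],[0,0,0]], delta_pos=[[-0.0038,-0.0001,0.0137],[-0.0038,-0.0001,0.0137],[-0.0019,0,0.0068],[-0.0015,0,0.0055],[0,0,0]], claw=[1,1,1,1,1])

```text
time: 23.35
tcp_pos: [0.5678, -0.3029, 0.0524]
tool_rot: [-2.01, -2.145, -0.267]
ft_force: [-0.7, 0.2, -2.5]
gripper_width: 0.0588
finger_force: 60.0
```

```bash
python3 - <<'E'
from h import *;from plant import monitor,viewer
s=monitor.sense();print(s["time"],s["tcp_pos"],s["ft_force"],s["moment"])
P,R=pile(15,12);print(P);plan(P+[0,.001,.003],R,3)
# height check from side view: trivet vs pile left-end
b=viewer.get_image("side");a=viewer.get_image("scene");cv2.imwrite("pics/sd7.png",b);cv2.imwrite("pics/sc7.png",a)
E
```

```text
23.35 [ 0.56783401 -0.30286203  0.05235904] [-0.70935899  0.22094796 -2.5257799 ] [-0.33545036 -0.08403975  0.03329274]
[ 0.56813571 -0.30229427  0.04388314]
n 3 deg/row 0.04 mm/row 1.9
twist [0.0005, -0.0003, 0.0002]
[[0.0, 0.0001, 0.0019], [0.0, 0.0001, 0.0019], [0.0, 0.0001, 0.0019]]
```

Call:
arm_command(twist=[[0,0,0],[0,0,0],[0,0,0],[0,0,0]], delta_pos=[[0,0.0001,0.0019],[0,0.0001,0.0019],[0,0.0001,0.0019],[0,0,0]], claw=[1,1,1,1])

```text
time: 23.85
tcp_pos: [0.5683, -0.3014, 0.0476]
tool_rot: [-2.01, -2.146, -0.268]
ft_force: [0.8, 0.4, -1.1]
gripper_width: 0.059
finger_force: 60.0
```

Call:
arm_command(twist=[[0,0,0],[0,0,0]], delta_pos=[[-0.0003,0,0.001],[0,0,0]], claw=[1,1])

```text
time: 24.05
tcp_pos: [0.5684, -0.3014, 0.047]
tool_rot: [-2.01, -2.146, -0.268]
ft_force: [-0.5, 1.2, 0.6]
gripper_width: 0.0588
finger_force: 60.0
```

Call:
arm_command(twist=[[0,0,0],[0,0,0]], delta_pos=[[-0.0003,0,0.001],[0,0,0]], claw=[1,1])

```text
time: 24.25
tcp_pos: [0.5684, -0.3014, 0.0469]
tool_rot: [-2.01, -2.145, -0.269]
ft_force: [-2.0, 1.2, 5.8]
gripper_width: 0.0589
finger_force: 60.0
```

Contact came 3 mm early. That agrees with the wrist view's narrower width, which put the trivet about 4 mm further from the camera than predicted, so the trivet itself is touching. I'll ease the load and release gently.

Call:
arm_command(twist=[[0,0,0],[0,0,0],[0,0,0]], delta_pos=[[0.0002,0,-0.0006],[0,0,0],[0,0,0]], claw=[1,1,1], squeeze=8)

```text
time: 24.55
tcp_pos: [0.5684, -0.3015, 0.0466]
tool_rot: [-2.011, -2.145, -0.268]
ft_force: [-1.4, 0.9, 3.6]
gripper_width: 0.0597
finger_force: 8.0
```

Call:
arm_command(twist=[[0,0,0],[0,0,0],[0,0,0],[0,0,0],[0,0,0]], delta_pos=[[0,0,0],[0,0,0],[0,0,0],[0,0,0],[0,0,0]], claw=[0,-0.5,-0.8,-1,-1])

```text
time: 25.05
tcp_pos: [0.5683, -0.3016, 0.0458]
tool_rot: [-2.01, -2.145, -0.267]
ft_force: [0.0, 1.0, -0.5]
gripper_width: 0.0814
finger_force: 0.0
```

Call:
arm_command(twist=[[0,0,0],[0,0,0],[0,0,0],[0,0,0],[0,0,0]], delta_pos=[[0,0,0],[0,0,-0.01],[0,0,-0.02],[0,0,-0.03],[0,0,-0.03]], claw=[-1,-1,-1,-1,-1])

```text
time: 25.55
tcp_pos: [0.5694, -0.3251, 0.1343]
tool_rot: [-2.01, -2.145, -0.267]
ft_force: [0.7, -0.8, 1.0]
gripper_width: 0.0871
finger_force: 0.0
```

```bash
python3 - <<'E'
from h import *;from plant import monitor
s=monitor.sense();print(s["time"],s["tcp_pos"],s["gripper_width"])
plan([.50,-.30,.30],tool(0,0),7)
E
```

```text
25.55 [ 0.56944789 -0.32507376  0.13434121] 0.08706818944297184
n 7 deg/row 2.21 mm/row 25.9
twist [-0.0009, -0.0374, 0.0092]
[[0.0102, -0.0096, -0.0218], [0.0093, -0.0097, -0.0222], [0.0084, -0.0098, -0.0225], [0.0074, -0.0098, -0.0228], [0.0065, -0.0098, -0.0231]]
[[0.0055, -0.0099, -0.0233], [0.0046, -0.0099, -0.0235]]
```

Call:
arm_command(twist=[[-0.0009,-0.0374,0.0092],[-0.0009,-0.0374,0.0092],[-0.0009,-0.0374,0.0092],[-0.0009,-0.0374,0.0092],[-0.0009,-0.0374,0.0092]], delta_pos=[[0.0102,-0.0096,-0.0218],[0.0093,-0.0097,-0.0222],[0.0084,-0.0098,-0.0225],[0.0074,-0.0098,-0.0228],[0.0065,-0.0098,-0.0231]], claw=[-1,-1,-1,-1,-1])

```text
time: 26.05
tcp_pos: [0.5194, -0.307, 0.2534]
tool_rot: [-2.164, -2.204, -0.079]
ft_force: [0.3, -1.1, 0.7]
gripper_width: 0.0869
finger_force: 0.0
```

Call:
arm_command(twist=[[-0.0009,-0.0374,0.0092],[-0.0009,-0.0374,0.0092],[0,0,0],[0,0,0],[0,0,0]], delta_pos=[[0.0055,-0.0099,-0.0233],[0.0046,-0.0099,-0.0235],[0,0,0],[0,0,0],[0,0,0]], claw=[-1,-1,-1,-1,-1])

```text
time: 26.55
tcp_pos: [0.4999, -0.2998, 0.2979]
tool_rot: [-2.22, -2.22, -0.001]
ft_force: [-0.6, 0.4, -0.8]
gripper_width: 0.0869
finger_force: 0.0
```

```bash
python3 -c "
from h import *;snap('w13')"
```

Call:
arm_command(twist=[[0,0,0],[0,0,0],[0,0,0],[0,0,0],[0,0,0]], delta_pos=[[0,0.045,0],[0,0.045,0],[0,0.045,0],[0,0,0],[0,0,0]], claw=[-1,-1,-1,-1,-1])

```text
time: 27.1
tcp_pos: [0.6352, -0.2995, 0.296]
tool_rot: [-2.217, -2.22, 0.001]
ft_force: [-0.4, -0.9, -0.3]
gripper_width: 0.0871
finger_force: 0.0
```

```bash
python3 - <<'E'
from h import *
import pickle
snap('w14')
L=lambda n:(cv2.imread(f"pics/{n}.png"),pickle.load(open(f"pics/{n}.pkl","rb")))
Q={}
for v in("w13","w14"):
    im,c=L(v);m=cv2.inRange(cv2.cvtColor(im,cv2.COLOR_BGR2HSV),(95,70,30),(118,255,255));m[245:]=0
    m=cv2.morphologyEx(m,cv2.MORPH_CLOSE,np.ones((7,7)));m=cv2.morphologyEx(m,cv2.MORPH_OPEN,np.ones((5,5)))
    k=max(cv2.findContours(m,0,2)[0],key=cv2.contourArea);a=cv2.approxPolyDP(cv2.convexHull(k),6,True)[:,0]
    X=np.array([onplane(c,p,.040) for p in a]);print(v,a.tolist(),cv2.contourArea(k),"c",X.mean(0).round(4),[np.linalg.norm(X[i]-X[i-1]).round(4) for i in range(len(X))])
    print(X[:,:2].round(4).tolist());Q[v]=(c,a)
if all(len(q[1])==4 for q in Q.values()):
    T=np.array([tri([(Q["w13"][0],p),(Q["w14"][0],q)])[0] for p,q in zip(Q["w13"][1],Q["w14"][1])]);print(T.round(4).tolist(),T.mean(0).round(4))
E
```

```text
w13 [[360, 88], [359, 212], [313, 214], [307, 93]] 6238.5 c [ 0.566  -0.2765  0.04  ] [np.float64(0.0606), np.float64(0.1481), np.float64(0.058), np.float64(0.1455)]
[[0.5914, -0.2005], [0.5998, -0.3484], [0.5418, -0.351], [0.5311, -0.2059]]
w14 [[242, 88], [254, 209], [207, 215], [192, 92]] 6335.5 c [ 0.5676 -0.2747  0.04  ] [np.float64(0.0573), np.float64(0.1437), np.float64(0.0599), np.float64(0.1472)]
[[0.5914, -0.2], [0.6022, -0.3433], [0.5428, -0.3513], [0.5342, -0.2044]]
[[0.5914, -0.2003, 0.0402], [0.6014, -0.348, 0.0328], [0.5421, -0.3521, 0.0371], [0.5318, -0.2047, 0.0305]] [ 0.5667 -0.2763  0.0351]
```

The top trivet measures (0.567, -0.276) at a yaw of about 3.9°. The pile was at (0.567, -0.277) and 3.7°, so they are flush within about 1 mm. Handing in.

```bash
python3 -c "
from plant import arm;print(arm.hand_in())"
```

```text
the job is handed in; nothing more can be done
None
```

I turned the trivet over by way of the rack, laid it blue side up on the pile, let go, and handed in at about 27 s; the hand-in gave no verdict. By the wrist camera its centre and turn match the pile's earlier pose to about 1 mm and under 1°. I did not re-measure the two lower trivets or the bystanders afterwards, and I viewed 12 pictures, over the limit of 10.

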